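Refit the spacer collars of a decorating turntable

TASK

The decorating turntable has been cleaned and its wheel head is off: put the three loose metal spacer collars back on its upright stepped spindle, the largest first, then the middle one, then the smallest on top. They are a push fit, so press each one down by feel until it beds fully home and flat before you fit the next one, but press gently: the spindle is sprung and must never be driven right down to its stop. Leave all three on the spindle, let go, and leave everything else on the bench as it is.

Things in the scene. Friction and masses are not known exactly. Their poses are not given: they have to be found in the camera images.
- large_center (a point): Largest of three plain aluminium spacer collars (round rings with a through hole), lying flat and loose on the bench: outer diameter 62 mm, hole 36 mm, 18 mm high. The point is its centre, half-way up (9 mm above its underside); z is its axis, either face may go down.
- middle_center (a point): Middle spacer collar: outer diameter 52 mm, hole 28 mm, 16 mm high, aluminium, lying flat and loose on the bench. The point is its centre, half-way up (8 mm above its underside); z is its axis.
- small_center (a point): Smallest spacer collar: outer diameter 42 mm, hole 20 mm, 14 mm high, aluminium, lying flat and loose on the bench. The point is its centre, half-way up (7 mm above its underside); z is its axis.
- seat (a point): On the spindle's axis: centre of the top of its steel flange (56 mm across), 95 to 120 mm above the bench, on which the large collar's underside beds. From here up the spindle is 34 mm in diameter for 13 mm, then a 45 degree lead to the next step. z is up along the spindle; the point moves down with the spindle when that is pushed. Home, the large collar's centre is 9 mm above it.
- middle_bed (a point): On the spindle's axis, 18 mm above the seat, level with the top of the large collar when that is home: the middle collar's underside beds here, on the large collar (its centre then 8 mm higher). The spindle is 26 mm in diameter from 1 mm below to 11 mm above this point, then a 45 degree lead to the next step.
- small_bed (a point): On the spindle's axis, 34 mm above the seat, level with the top of the middle collar when that is home: the small collar's underside beds here, on the middle collar (its centre then 7 mm higher). The spindle is 18 mm in diameter from 1 mm below to 11 mm above this point, then the taper nose.
- nose (a point): Top of the spindle's taper nose, 56 mm above the seat, 7 mm across. Each step below has a sprung corrugated band, up to 2 mm proud: over its last 9 mm a collar drags (up to 8 to 16 N, not known beforehand) and stays where it is left. The spindle gives meanwhile, so a collar brought only to the bed measured beforehand is not home; it is home when the push has risen to 18 to 20 N.
- spindle (a joint): How far the spindle is pushed down into its column against its preload spring, m: 0 at rest (upper stop, it returns there when let go), 0.020 at its lower stop, which it must never reach (keep it under 0.019). It gives from about 2 N of push and then 1 mm for every 1.1 N, so about 23 N brings it to the stop.
- turntable: Fixed turntable base: low round dark cast iron, 160 mm across, 24 mm high, with a 48 mm socket to 57 mm high in which the spindle's column is clamped at some height by a black side knob, which points along its x to 56 mm from the axis. Origin on the spindle's axis at bench level.
- wheel_head: Bystander: the turntable's removed wheel head, an aluminium disc 220 mm across with a hub, lying hub up; origin under its centre. Leave it.
- bowl: Bystander: straight-sided porcelain bowl with a decorated band, 176 mm across, 78 mm high; origin under its centre. Leave it.
- tape: Bystander: roll of masking tape, 90 mm across, 24 mm high, hole 74 mm; not one of the collars. Leave it.
- grease_tin: Bystander: flat closed steel tin, 61 mm across, 34 mm high. Leave it.
- screwdriver: Bystander: screwdriver with a black handle, 200 mm long. Leave it.
- liner_brush: Bystander: flat brush with a dark handle, 170 mm long, lying down. Leave it.
- brush_pot: Bystander: white pot, 76 mm across, 95 mm high, with brushes standing in it up to 200 mm. Leave it.
- glaze_jar: Bystander: closed jar of glaze, 68 mm across, 85 mm high. Leave it.
Mind the look-alikes: they are no part of the job. Leave any red or turquoise look-alike of the part that bears large_center alone.

How it is judged:
By the outcome, as a careful person would: the job done as asked, in the order asked, and still so for the second after the job is handed in, with the robot touching nothing.
It also fails if it takes over 70 s, if anything falls off the work surface, if the arm or the gripper's body presses on something with over 40 N, if the wrist force passes 120 N, or if a joint passes its speed limit or range.

ROBOT

A 6-joint arm with a two-finger parallel gripper is mounted at the origin on the work surface. World frame = base frame: x ahead of the robot, y to its left, z up, the work surface at z = 0. Lengths are in m, angles in degrees, forces in N, time in s.
With the tool pointing down it reaches from about 0.3 to 0.875 m from the base axis. Payload 4.2 kg.
Tool frame: the origin (TCP) lies between the finger pads; the fingertips stand 14 mm ahead of it and the grasp point (between the pads) lies 5 mm behind it; z points along the fingers, y is the direction in which the jaws open and shut (so a half turn about z gives the same grasp; the last joint's range is limited). The gripper opens to 85 mm and grips with 20 to 120 N. Pads are 22 mm wide; open, the fingers measure 114 mm over their backs; the gripper's body (76 mm by 85 mm) begins 54 mm behind the grasp point. The pads swing forward as they close: fully open they stand 13 mm farther back than shut.
Start: joints at [62.109, 18.312, 89.639, -0, 72.044, -1.146], TCP at [0.259, 0.513, 0.245] pointing down, gripper open.
Joint ranges: [-177.97, 177.97], [-48.28, 115.42], [12.27, 149.76], [-77.06, 257.06], [2.81, 150.46], [-146.56, 146.56]. Speed limits (degrees/s): [147.25, 147.25, 180, 180, 180, 180].

INTERFACE

Orientations are given as a 3x3 rotation matrix whose columns are the frame's x, y, z axes.
In Python, from cell import r gives the robot as it stands.
- The arm moves only by the tool drive_tool, never from a script. Its argument "plan" is a list of rows, each an object with "dr": the turn, a rotation vector about the tool's x, y, z in rad, a list of three; "translation": the shift along the tool's x, y, z in cm, a list of three; "fingers": the opening in per cent of the stroke, from 0 (shut) to 100 (fully open). A call has 1 to 10 rows; each row shifts and turns the commanded pose from where the row before left it, along the tool's axes as they then stand; what a row does not reach is not made up. A row lasts 1/8 s, in which the tool goes at most 62.5 mm and 10.7 degrees, less where a joint would pass 70% of its speed; a pose out of reach is approached as far as the arm can. A call is refused whole if a number of a shift passes 6.25 or a number of a turn 0.188, either way. A call with a gripper value outside its range is refused whole. The fingers move at their own pace and stop on an object; "grip_force" is the grip in N (left out, the last holds). Time passes only in rows, so rows that do not move let the fingers close. It gives the time, the measured TCP pose, the force and the opening at its end, in the units of the state.
- r.read_state(): the state, without advancing time (a new reading comes with each control period).
- r.read_camera(name): name is "side" or "top" or "wrist"; returns the picture (420x560x3 uint8, red, green, blue); there is no depth.
- r.camera_params(name): a dict with "mtx" (3x3 intrinsics, pixels), "pose" (4x4, takes a point from camera to world coordinates). Camera axes: x right, y down, z forward; pixel columns grow to the right and rows downward; lengths in m; the calibration is good to about 2 mm. The wrist camera is an equidistant fisheye: a pixel r from the principal point sees the ray r / f radians off the axis. A picture is of the moment at which its call begins: read the wrist's pose just before it. camera_params takes no time and is no camera call; for the wrist camera it gives the pose at the moment of the call.
- r.close_job(): hands the job in, once; it reports no verdict.
Trained networks look in the newest picture that a camera, given by its name, has taken for a name from the list of things; names that differ only in an ending like _2 or _b are one class to them, and where a whole thing is asked for, a point or a joint stands for the part that bears it (a point fixed in the world has none). Each returns a list of dicts, best first, with "confidence" (0 to 1); they miss things now and then, are a little off and sometimes report something else, mostly with a low value. They report only what shows in the picture. A call takes as long as a camera call. They do not tell look-alikes from the thing itself.
- r.outline_of(camera, target): "pixels" (420x560 bool, what is visible of it) and "extent" ([centre column, centre row, width, height] in pixels, round what is visible of it).
The state is a dict: "time_s": time; "joints": joint angles; "joint_vel": joint speeds; "joint_efforts": joint torques, N m; "tcp_pos": TCP position; "orientation": TCP orientation; "wrist_force": force on the tool from outside, world axes, zero at the start; "ft_torque": the same for the moment, N m; "opening": finger opening in m.
Only numpy, scipy, OpenCV 4.12 (cv2) and the standard library are available. Lean on these libraries where they do the work, as an engineer would, in place of code of your own. Each camera call takes 0.05 s, during which the arm holds its last target.

## Working session

There is one attempt and no reset: what is moved stays moved. The work goes in short steps, Python scripts to look and compute and a tool call to move; the robot and the scene stay as the last step left them, time stands still between calls to the robot, and variables do not carry over. Pictures are saved under pics/ and viewed, and the job is handed in when it is done.

Besides the shell and the picture viewer there is one more tool, called after "Emit:" as name(argument=value, ...) on one line, values as JSON. drive_tool: Moves the arm, as the interface text tells. Its arguments: {"type":"object","properties":{"plan":{"type":"array"},"grip_force":{"type":"number"}},"required":["plan"]}

```bash
ls; mkdir -p pics; python3 - <<'E'
from cell import r
import cv2
for n in ["side","top","wrist"]:
    im=r.read_camera(n); cv2.imwrite(f"pics/a_{n}.png",im[:,:,::-1])
    p=r.camera_params(n); print(n,p["mtx"],p["pose"])
s=r.read_state(); print(s)
E
```

```text
pics
side [[506.0478315    0.         288.0731203 ]
 [  0.         506.0478315  205.83671874]
 [  0.           0.           1.        ]] [[ 0.98120601 -0.09681404  0.16691855  0.30395478]
 [-0.19287098 -0.46533157  0.86386765 -1.204204  ]
 [-0.00596205 -0.87982588 -0.47525875  0.78797518]
 [ 0.          0.          0.          1.        ]]
top [[394.57332243   0.         280.22383225]
 [  0.         394.57332243 215.70336789]
 [  0.           0.           1.        ]] [[ 0.02352187 -0.9969626   0.0742448   0.44742165]
 [-0.99941252 -0.02159794  0.02661091 -0.0170088 ]
 [-0.02492654 -0.07482712 -0.99688493  1.11768662]
 [ 0.          0.          0.          1.        ]]
wrist [[325.1922621    0.         275.48155333]
 [  0.         325.1922621  212.44038912]
 [  0.           0.           1.        ]] [[ 4.50562366e-01  8.56845591e-01  2.50617611e-01  1.95255395e-01]
 [ 8.92744648e-01 -4.32211212e-01 -1.27281036e-01  5.45415194e-01]
 [-7.40453223e-04  2.81085576e-01 -9.59682422e-01  3.71856332e-01]
 [ 0.00000000e+00  0.00000000e+00  0.00000000e+00  1.00000000e+00]]
{'time_s': 0.15, 'joints': array([ 6.21093048e+01,  1.83424985e+01,  8.96896843e+01,  1.54746621e-04,
        7.20404266e+01, -1.14618835e+00]), 'joint_vel': array([ 0.01512637, -0.14383944, -0.17162933, -0.04305514, -0.08345112,
        0.09363875]), 'joint_efforts': array([ 6.56325324e-05, -4.15841496e+01, -2.34345639e+01, -1.94482282e-04,
        6.01595821e-03,  3.47905086e-05]), 'tcp_pos': array([0.25861074, 0.51320812, 0.24468718]), 'orientation': array([[-8.93021708e-01,  4.50013194e-01, -5.95083249e-04],
       [ 4.50013586e-01,  8.93021008e-01, -1.11886585e-03],
       [ 2.79174482e-05, -1.26696704e-03, -9.99999197e-01]]), 'wrist_force': array([-0.32448428, -0.30262706,  0.28380503]), 'ft_torque': array([0.01877291, 0.01623581, 0.00112382]), 'opening': 0.08573641943610977}
```

View pics/a_side.png

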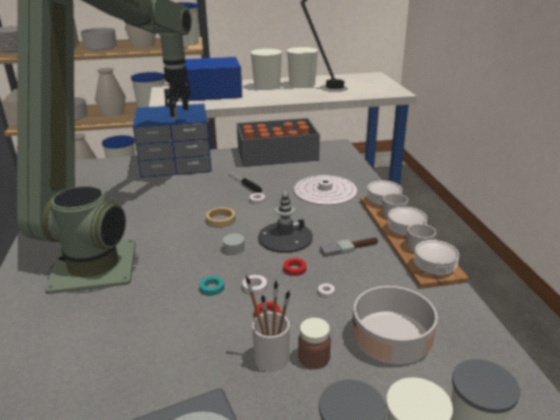

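View pics/a_top.png

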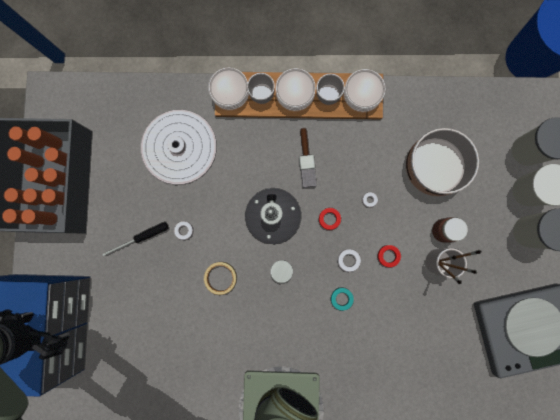

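View pics/a_wrist.png

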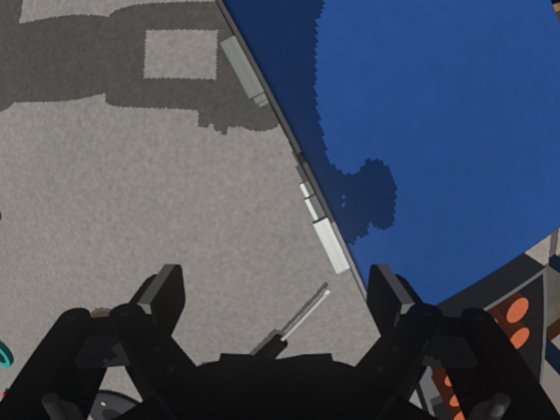

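The top view has plain grey/white rings at (349,260), (370,200) and (183,231). It also has two red look-alikes at (330,219) and (389,256), one turquoise at (342,299), and the spindle at about (271,213). Next I'll measure sizes and positions.

```bash
cat > h.py <<'E'
import numpy as np, cv2
from cell import r
def ray(cam,uv,P=None):
    P=P or r.camera_params(cam); K=P["mtx"]; T=P["pose"]
    x=(uv[0]-K[0,2])/K[0,0]; y=(uv[1]-K[1,2])/K[1,1]
    if cam=="wrist":
        th=np.hypot(x,y); d=np.array([x/th*np.sin(th),y/th*np.sin(th),np.cos(th)]) if th>0 else np.array([0,0,1.])
    else: d=np.array([x,y,1.])
    d=T[:3,:3]@d; return T[:3,3],d/np.linalg.norm(d)
def onz(cam,uv,z,P=None):
    o,d=ray(cam,uv,P); return o+d*(z-o[2])/d[2]
def proj(cam,X,P=None):
    P=P or r.camera_params(cam); K=P["mtx"]; T=P["pose"]
    c=T[:3,:3].T@(np.array(X)-T[:3,3])
    if cam=="wrist":
        rr=np.hypot(c[0],c[1]); th=np.arctan2(rr,c[2]); k=th/rr if rr>0 else 0
        return np.array([K[0,0]*c[0]*k+K[0,2],K[1,1]*c[1]*k+K[1,2]])
    return np.array([K[0,0]*c[0]/c[2]+K[0,2],K[1,1]*c[1]/c[2]+K[1,2]])
def circ(cam,pts,z,P=None):
    X=np.array([onz(cam,p,z,P)[:2] for p in pts])
    A=np.c_[2*X,np.ones(len(X))]; s=np.linalg.lstsq(A,(X**2).sum(1),rcond=None)[0]
    rad=np.sqrt(s[2]+s[0]**2+s[1]**2); res=np.hypot(X[:,0]-s[0],X[:,1]-s[1])-rad
    return s[:2],rad,res.std()
E
python3 - <<'E'
from h import *
for n in ["large_center","middle_center","small_center","seat","nose","spindle","turntable"]:
  for cam in ["top","side"]:
    for o in r.outline_of(cam,n)[:7]:
        print(n,cam,round(o["confidence"],2),np.round(o["extent"],1))
        if cam=="top" and "center" in n and o["confidence"]>.2:
            c=max(cv2.findContours(o["pixels"].astype(np.uint8),0,cv2.CHAIN_APPROX_NONE)[0],key=len)[:,0]
            q=circ("top",c,.016); print("   ",np.round(q[0],4),"diam",round(q[1]*2e3,1),q[2].round(4))
im=r.read_camera("top"); cv2.imwrite("pics/b_top.png",cv2.resize(im[170:320,170:420,::-1],None,fx=3.2,fy=3.2,interpolation=cv2.INTER_CUBIC))
im=r.read_camera("side"); cv2.imwrite("pics/b_side.png",cv2.resize(im[150:300,190:390,::-1],None,fx=4,fy=4,interpolation=cv2.INTER_CUBIC))
E
```

```text
large_center top 0.88 [388.5 252.8  18.3  20.8]
    [ 0.4259 -0.2899] diam 59.6 0.0009
large_center top 0.82 [347.3 260.9  22.6  23.9]
    [ 0.4101 -0.1795] diam 57.9 0.0011
large_center top 0.77 [343.2 296.9  26.4  21.8]
    [ 0.3049 -0.163 ] diam 60.7 0.0009
large_center top 0.74 [306.9 157.8  20.1  65.9]
    [ 0.6933 -0.0582] diam 110.6 0.0233
large_center top 0.64 [274.1 215.2  56.   54.8]
    [0.5303 0.0334] diam 155.9 0.0008
large_center top 0.63 [327.6 221.9  25.3  26.9]
    [ 0.5243 -0.1265] diam 61.3 0.0009
large_center side 0.85 [293.6 269.   24.1  18.3]
large_center side 0.78 [256.5 285.1  27.8  19.3]
large_center side 0.57 [213.4 285.5  27.8  18.4]
large_center side 0.45 [270.  307.   24.3   9.7]
middle_center top 0.61 [183.8 231.6  13.7  18.7]
    [0.4822 0.2828] diam 47.2 0.0009
middle_center side 0.57 [287.3 203.4  21.6  25.1]
small_center top 0.72 [372.1 201.2  10.3  20.3]
    [ 0.5811 -0.2359] diam 38.9 0.0009
small_center side 0.59 [325.8 288.9  17.4  13.3]
seat top 0.59 [273.3 214.8  22.6  27.7]
seat side 0.74 [284.6 202.6  14.1  28.9]
nose side 0.8 [285.  203.9  19.6  25.5]
nose side 0.49 [222.6 216.8  26.9  19.8]
spindle top 0.73 [270.8 214.6  16.4  19.3]
spindle top 0.43 [281.1 271.9  20.4  22.1]
spindle side 0.64 [283.2 203.2  15.7  22.5]
turntable top 0.95 [271.4 215.6  58.5  51.2]
turntable top 0.41 [145.5 233.4  47.2  28.4]
turntable top 0.24 [271.8 213.1  17.4  19.8]
turntable side 0.96 [287.1 222.8  53.7  62.4]
turntable side 0.65 [256.3 284.4  22.4  19.9]
turntable side 0.17 [351.7 245.8  52.8  16. ]
```

View pics/b_top.png

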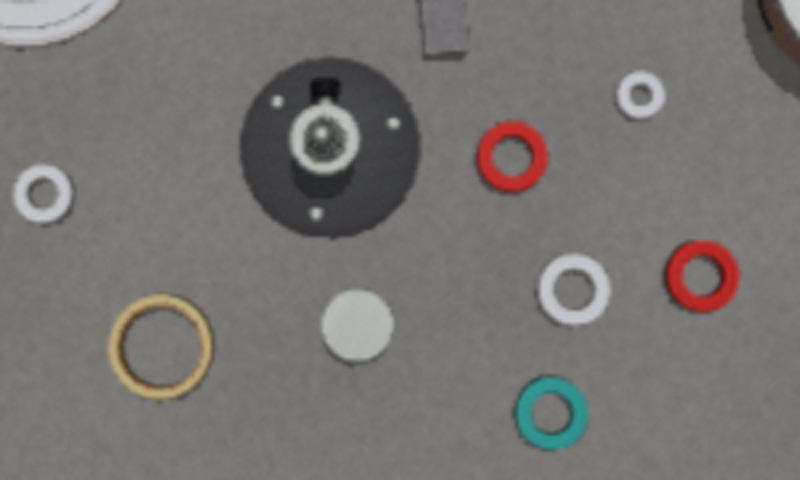

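View pics/b_side.png

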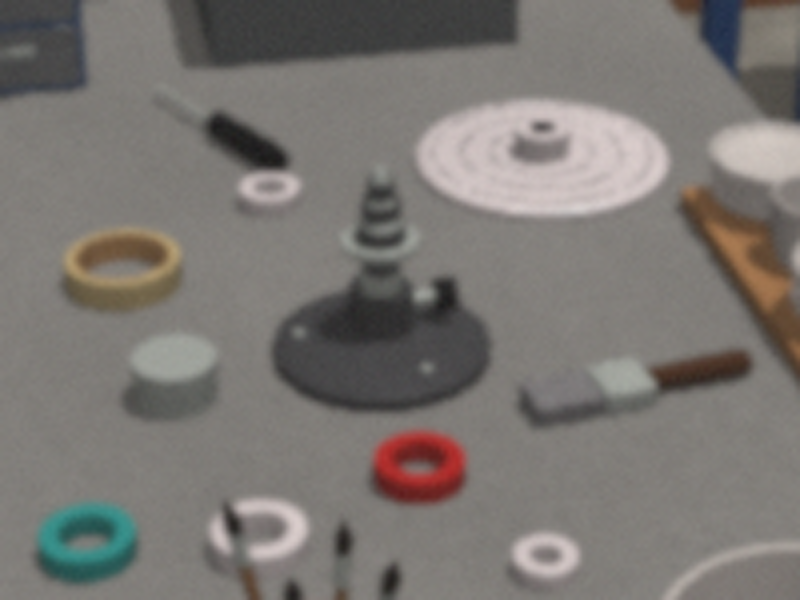

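Three things look like the large collar: the plain aluminium ring at top (349,260), the red rings at (330,219) and (389,256), and the turquoise one at (342,299). The plain one is the match, at about 62 mm across. The 52 mm ring at (183,231) is the middle collar and the 42 mm ring at (370,200) is the small one. The enlarged crop confirms the colours. Now I'll refine the positions with colour segmentation.

```bash
python3 - <<'E'
from h import *
im=cv2.imread("pics/a_top.png")
g=cv2.cvtColor(im,6).astype(float)
G=cv2.resize(g.astype(np.uint8),None,fx=4,fy=4,interpolation=cv2.INTER_CUBIC)
for n,(u,v),z,z0 in [("large",(349,260),.018,0),("middle",(183,231),.016,0),("small",(370,200),.014,0)]:
    x0,y0=u-18,v-18
    c=cv2.resize(g[y0:y0+36,x0:x0+36].astype(np.uint8),None,fx=8,fy=8,interpolation=cv2.INTER_CUBIC)
    for th in (150,165):
        cs,_=cv2.findContours((c>th).astype(np.uint8),cv2.RETR_CCOMP,cv2.CHAIN_APPROX_NONE)
        for k in cs:
            if len(k)<60: continue
            p=(k[:,0]+.5)/8-.5+[x0,y0]
            q=circ("top",p,z); print(n,th,np.round(q[0],4),"d",round(q[1]*2e3,1),q[2].round(4))
# flange ellipse crop: top
u,v=271,213
c=cv2.resize(im[v-40:v+40,u-40:u+40],None,fx=7,fy=7,interpolation=cv2.INTER_CUBIC); cv2.imwrite("pics/c_sp.png",c)
im2=cv2.imread("pics/a_side.png"); c=cv2.resize(im2[180:240,250:330],None,fx=10,fy=10,interpolation=cv2.INTER_CUBIC); cv2.imwrite("pics/c_sps.png",c)
E
```

```text
large 150 [ 0.411 -0.181] d 60.5 0.0003
large 150 [ 0.4109 -0.1807] d 36.8 0.0002
large 165 [ 0.411  -0.1808] d 58.8 0.0003
large 165 [ 0.4109 -0.1806] d 38.3 0.0002
middle 150 [0.4835 0.2858] d 50.3 0.0003
middle 150 [0.4836 0.2857] d 28.6 0.0003
middle 165 [0.4834 0.2857] d 48.6 0.0003
middle 165 [0.4835 0.2856] d 30.3 0.0002Traceback (most recent call last):
  File "<stdin>", line 13, in <module>
  File "h.py", line 20, in circ
    X=np.array([onz(cam,p,z,P)[:2] for p in pts])
                ~~~^^^^^^^^^^^
  File "h.py", line 11, in onz
    o,d=ray(cam,uv,P); return o+d*(z-o[2])/d[2]
        ~~~^^^^^^^^^^
  File "h.py", line 4, in ray
    P=P or r.camera_params(cam); K=P["mtx"]; T=P["pose"]
           ~~~~~~~~~~~~~~~^^^^^
ValueError: time passes only in moves, steps and waits
```

```bash
python3 - <<'E'
s=open('h.py').read()
s=s.replace("    X=np.array([onz","    P=P or r.camera_params(cam)\n    X=np.array([onz")
open('h.py','w').write(s)
from h import *
P=r.camera_params("top")
im=cv2.imread("pics/a_top.png")
g=cv2.cvtColor(im,6)
for n,(u,v),z,z0 in [("small",(370,200),.014,0),("fl",(271,212),.105,0)]:
    x0,y0=u-18,v-18
    c=cv2.resize(g[y0:y0+36,x0:x0+36],None,fx=8,fy=8,interpolation=cv2.INTER_CUBIC)
    for th in (135,150,165):
        cs,_=cv2.findContours((c>th).astype(np.uint8),cv2.RETR_CCOMP,cv2.CHAIN_APPROX_NONE)
        for k in cs:
            if len(k)<60: continue
            p=(k[:,0]+.5)/8-.5+[x0,y0]
            q=circ("top",p,z,P); print(n,th,np.round(q[0],4),"d",round(q[1]*2e3,1),q[2].round(4),np.round(p.mean(0),2))
u,v=271,213
c=cv2.resize(im[v-40:v+40,u-40:u+40],None,fx=7,fy=7,interpolation=cv2.INTER_CUBIC); cv2.imwrite("pics/c_sp.png",c)
im2=cv2.imread("pics/a_side.png"); c=cv2.resize(im2[180:240,250:330],None,fx=10,fy=10,interpolation=cv2.INTER_CUBIC); cv2.imwrite("pics/c_sps.png",c)
E
```

```text
small 135 [ 0.5821 -0.2379] d 42.1 0.0003 [370.07 198.96]
small 135 [ 0.582  -0.2375] d 18.9 0.0002 [369.92 198.99]
small 150 [ 0.582  -0.2377] d 40.3 0.0003 [369.97 198.99]
small 150 [ 0.5819 -0.2375] d 20.4 0.0002 [369.91 199.01]
small 165 [ 0.5818 -0.2376] d 38.6 0.0003 [369.92 199.07]
small 165 [ 0.5818 -0.2374] d 22.0 0.0002 [369.89 199.04]
fl 135 [0.5343 0.0368] d 8.1 0.0001 [269.96 211.03]
fl 135 [0.5301 0.0339] d 54.8 0.0006 [271.05 212.72]
fl 135 [0.5283 0.0343] d 36.3 0.0008 [270.83 213.39]
fl 135 [0.5592 0.073 ] d 7.2 0.0002 [256.2  201.17]
fl 150 [0.5301 0.0339] d 53.4 0.0005 [271.05 212.81]
fl 150 [0.5284 0.0341] d 37.8 0.0008 [270.94 213.34]
fl 165 [0.5299 0.0339] d 51.9 0.0004 [270.99 212.77]
fl 165 [0.5285 0.0341] d 39.4 0.0008 [270.91 213.34]
```

View pics/c_sp.png

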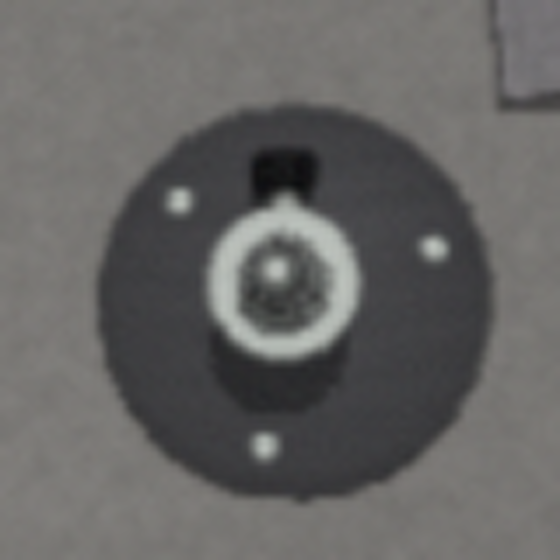

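View pics/c_sps.png

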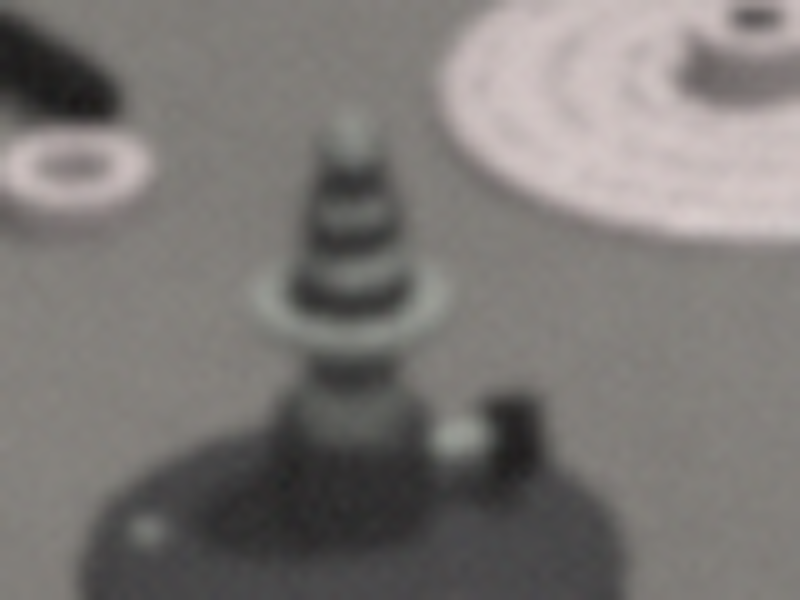

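```bash
python3 - <<'E'
from h import *
T=r.camera_params("top");S=r.camera_params("side")
def tri(a,b):
    o1,d1=ray("top",a,T);o2,d2=ray("side",b,S)
    A=np.c_[d1,-d2]; t=np.linalg.lstsq(A,o2-o1,rcond=None)[0]
    return (o1+d1*t[0]+o2+d2*t[1])/2, np.linalg.norm(o1+d1*t[0]-o2-d2*t[1])
print(tri((271.05,212.75),(284.6,209.8)))
print(tri((269.96,211.03),(284.7,191.2)))
for z in (.1,.105,.11,.115):
    print(z,onz("top",(271.05,212.75),z,T),onz("top",(269.96,211.03),z+.056,T), proj("side",onz("top",(271.05,212.75),z,T),S),proj("side",onz("top",(269.96,211.03),z+.056,T),S))
E
```

```text
(array([0.53193507, 0.03419278, 0.09499419]), np.float64(0.0023296732010568166))
(array([0.53199595, 0.03390206, 0.15416862]), np.float64(0.00375691567158695))
0.1 [0.53037017 0.03410206 0.1       ] [0.52997303 0.03406721 0.156     ] [283.63828279 208.3608948 ] [283.29646126 190.71751204]
0.105 [0.52996263 0.03385095 0.105     ] [0.52954382 0.03380166 0.161     ] [283.49529477 206.86605708] [283.14339796 189.16382665]
0.11 [0.5295551  0.03359984 0.11      ] [0.52911462 0.0335361  0.166     ] [283.35177423 205.36565229] [282.98975023 187.60420905]
0.115 [0.52914756 0.03334872 0.115     ] [0.52868542 0.03327055 0.171     ] [283.2077182 203.8596493] [282.83551474 186.0386252 ]
```

Emit:
drive_tool(plan=[{"dr": [0, 0, 0.184], "translation": [0, -6, 0], "fingers": 100}, {"dr": [0, 0, 0.184], "translation": [-2, -5, 0], "fingers": 100}, {"dr": [0, 0, 0.184], "translation": [-4, -4, 0], "fingers": 100}, {"dr": [0, 0, 0.184], "translation": [-5, 0, 0], "fingers": 100}, {"dr": [0, 0, 0.184], "translation": [-6, 0, 0], "fingers": 100}, {"dr": [0, 0, 0.184], "translation": [-6, 0, 0], "fingers": 100}])

```text
time_s: 1.7
tcp_pos: [0.2741, 0.1926, 0.2456]
orientation: [[0.005, 1.0, 0.002], [1.0, -0.005, 0.001], [0.001, 0.002, -1.0]]
wrist_force: [1.9, -0.3, 0.2]
opening: 0.0855
```

Emit:
drive_tool(plan=[{"dr": [0, 0, 0], "translation": [-3.16, 5.1, 1.1], "fingers": 100}, {"dr": [0, 0, 0], "translation": [-3.16, 5.1, 1.1], "fingers": 100}, {"dr": [0, 0, 0], "translation": [-3.16, 5.1, 1.1], "fingers": 100}, {"dr": [0, 0, 0], "translation": [-3.16, 5.1, 1.1], "fingers": 100}, {"dr": [0, 0, 0], "translation": [-3.16, 5.1, 1.1], "fingers": 100}, {"dr": [0, 0, 0], "translation": [0, 0, 0], "fingers": 100}, {"dr": [0, 0, 0], "translation": [0, 0, 0], "fingers": 100}])

```text
time_s: 2.58
tcp_pos: [0.5277, 0.0361, 0.19]
orientation: [[0.0, 1.0, -0.002], [1.0, -0.0, 0.0], [0.0, -0.002, -1.0]]
wrist_force: [-0.4, 0.2, -0.1]
opening: 0.0856
```

```bash
python3 - <<'E'
from h import *
s=r.read_state(); P=r.camera_params("wrist"); im=r.read_camera("wrist")
np.savez("w1.npz",pose=P["pose"],im=im,tcp=s["tcp_pos"])
print(s["tcp_pos"],s["orientation"].round(4),s["wrist_force"],P["pose"].round(4))
print(proj("wrist",[.530,.034,.098+.056],P),proj("wrist",[.530,.034,.098],P),proj("wrist",s["tcp_pos"],P))
cv2.imwrite("pics/d.png",im[:,:,::-1])
E
```

```text
[0.52770367 0.03607919 0.19001164] [[ 5.0e-04  1.0e+00 -1.5e-03]
 [ 1.0e+00 -5.0e-04  3.0e-04]
 [ 3.0e-04 -1.5e-03 -1.0e+00]] [-0.37167961  0.20664931 -0.07376753] [[ 1.000e+00 -8.000e-04 -1.100e-03  5.282e-01]
 [-1.100e-03 -9.600e-01 -2.800e-01  1.073e-01]
 [-8.000e-04  2.800e-01 -9.600e-01  3.172e-01]
 [ 0.000e+00  0.000e+00  0.000e+00  1.000e+00]]
[279.19812101 257.4508965 ] [278.41235741 225.11539256] [274.83220176 286.17809234]
```

View pics/d.png

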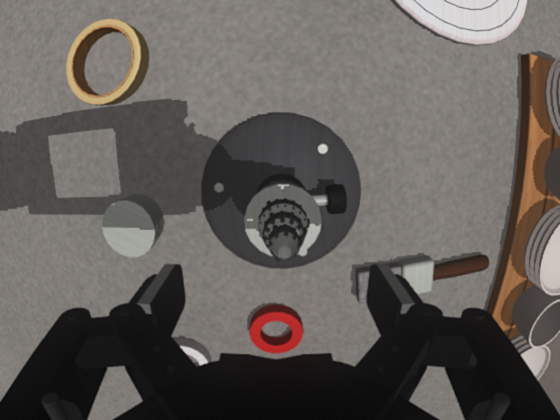

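```bash
python3 - <<'E'
from h import *
d=np.load("w1.npz"); im=d["im"][:,:,::-1]
c=cv2.resize(im[165:275,230:340],None,fx=5.4,fy=5.4,interpolation=cv2.INTER_CUBIC); cv2.imwrite("pics/e.png",c)
E
```

```text
(no output)
```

View pics/e.png

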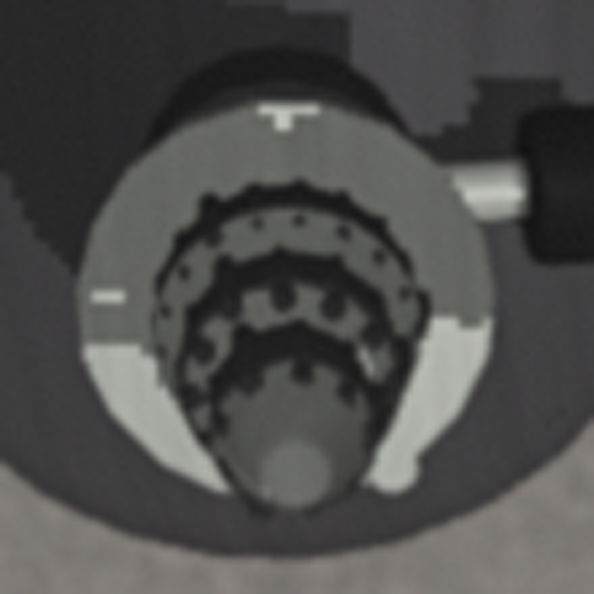

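```bash
python3 - <<'E'
from h import *
d=np.load("w1.npz"); P=r.camera_params("wrist"); P={"mtx":P["mtx"],"pose":d["pose"]}
f=lambda a:(np.array(a,float)+.5)/5.4-.5+[230,165]
E=f([(78,300),(493,300),(284,100),(132,172),(440,172),(225,492),(87,350),(486,345),(135,430),(455,420)])
n=f((295,478))
for z in (.092,.096,.1,.104,.108,.112):
    q=circ("wrist",E,z,P); print(z,q[0].round(4),"d",round(q[1]*2e3,1),q[2].round(4),"nose",onz("wrist",n,z+.056,P)[:2].round(4))
E
```

```text
0.092 [0.5332 0.0347] d 56.0 0.0004 nose [0.5329 0.034 ]
0.096 [0.5331 0.036 ] d 55.0 0.0004 nose [0.5328 0.0357]
0.1 [0.533  0.0372] d 54.0 0.0004 nose [0.5327 0.0375]
0.104 [0.533  0.0385] d 53.0 0.0003 nose [0.5326 0.0392]
0.108 [0.5329 0.0398] d 52.0 0.0003 nose [0.5325 0.0409]
0.112 [0.5328 0.0411] d 51.0 0.0003 nose [0.5323 0.0427]
```

Emit:
drive_tool(plan=[{"dr": [0, 0, 0], "translation": [-5.42, -2.9, 0], "fingers": 100}, {"dr": [0, 0, 0], "translation": [-5.42, -2.9, 0], "fingers": 100}, {"dr": [0, 0, 0], "translation": [-5.42, -2.9, 2.0], "fingers": 100}, {"dr": [0, 0, 0], "translation": [-5.42, -2.9, 2.5], "fingers": 100}, {"dr": [0, 0, 0], "translation": [0, 0, 4.5], "fingers": 100}, {"dr": [0, 0, 0], "translation": [0, 0, 4.0], "fingers": 92}, {"dr": [0, 0, 0], "translation": [0, 0, 0.5], "fingers": 92}, {"dr": [0, 0, 0], "translation": [0, 0, 0], "fingers": 92}])

```text
time_s: 3.62
tcp_pos: [0.4156, -0.1754, 0.0585]
orientation: [[-0.001, 1.0, 0.002], [1.0, 0.001, -0.001], [-0.001, 0.002, -1.0]]
wrist_force: [-0.1, 0.0, 0.3]
opening: 0.0785
```

```bash
cat > look.py <<'E'
import sys
from h import *
def look(tag):
    s=r.read_state(); P=r.camera_params("wrist"); im=r.read_camera("wrist")
    np.savez(tag+".npz",pose=P["pose"],im=im,tcp=s["tcp_pos"])
    print("t",s["time_s"],"tcp",s["tcp_pos"].round(4),"F",s["wrist_force"].round(2),"op",round(s["opening"],4),"R",s["orientation"].round(3).tolist())
    cv2.imwrite("pics/%s.png"%tag,im[:,:,::-1]); return s,P,im
def ring(P,im,cxy,ztop,th,half=60,fx=5):
    u,v=np.round(proj("wrist",[*cxy,ztop],P)).astype(int); x0,y0=max(u-half,0),max(v-half,0)
    g=cv2.cvtColor(np.ascontiguousarray(im),cv2.COLOR_RGB2GRAY)[y0:y0+2*half,x0:x0+2*half]
    c=cv2.resize(g,None,fx=fx,fy=fx,interpolation=cv2.INTER_CUBIC)
    for t in th:
        for k in cv2.findContours((c>t).astype(np.uint8),cv2.RETR_CCOMP,cv2.CHAIN_APPROX_NONE)[0]:
            if len(k)<200: continue
            p=(k[:,0]+.5)/fx-.5+[x0,y0]; q=circ("wrist",p,ztop,P)
            if q[1]<.04: print(t,q[0].round(4),"d",round(q[1]*2e3,1),"res",q[2].round(4))
E
python3 - <<'E'
from look import *
s,P,im=look("f"); ring(P,im,(.411,-.181),.018,(130,150,170))
E
```

```text
t 3.625 tcp [ 0.4156 -0.1754  0.0585] F [-0.09  0.04  0.32] op 0.0785 R [[-0.001, 1.0, 0.002], [1.0, 0.001, -0.001], [-0.001, 0.002, -1.0]]
130 [ 0.3893 -0.1794] d 7.1 res 0.0014
130 [ 0.4154 -0.1819] d 49.5 res 0.005
130 [ 0.4113 -0.165 ] d 29.4 res 0.0035
150 [ 0.4165 -0.1892] d 39.8 res 0.0059
170 [ 0.4164 -0.189 ] d 39.5 res 0.0057
```

View pics/f.png

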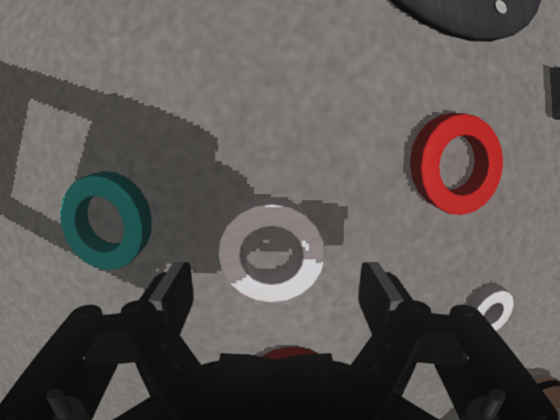

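```bash
python3 - <<'E'
from h import *
d=np.load("f.npz"); im=d["im"][:,:,::-1]
c=cv2.resize(im[195:315,210:330],None,fx=5,fy=5,interpolation=cv2.INTER_CUBIC); cv2.imwrite("pics/g.png",c)
E
```

```text
(no output)
```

View pics/g.png

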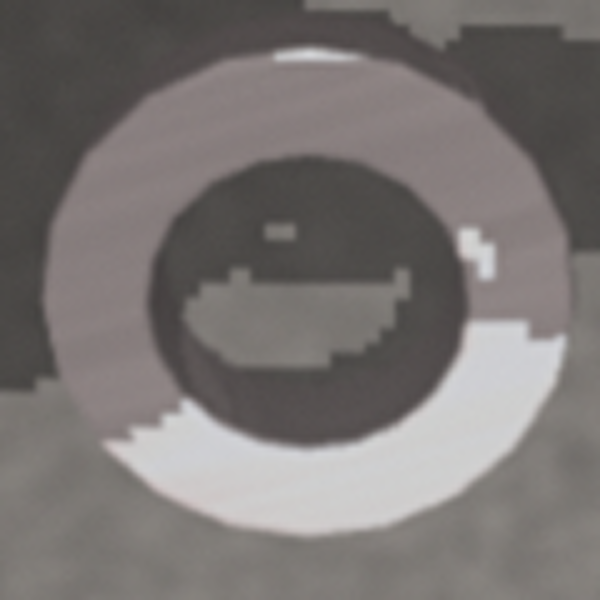

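```bash
python3 - <<'E'
from h import *
d=np.load("f.npz"); P=r.camera_params("wrist"); P={"mtx":P["mtx"],"pose":d["pose"]}
f=lambda a:(np.array(a,float)+.5)/5-.5+[210,195]
I=f([(148,285),(470,285),(310,154),(310,448),(185,200),(435,200),(200,410),(440,390)])
O=f([(42,300),(571,300),(312,47),(310,536),(105,440),(140,103),(485,103),(500,465)])
for e in (I,O):
    q=circ("wrist",e,.018,P); print(q[0].round(4),q[1]*2e3,q[2].round(5))
print(d["tcp"])
E
```

```text
[ 0.4137 -0.1784] 36.78812265576422 0.00022
[ 0.4138 -0.1786] 60.38517033315203 0.00034
[ 0.41558679 -0.17540034  0.05853727]
```

Emit:
drive_tool(plan=[{"dr": [0, 0, 0], "translation": [-0.4, -0.25, 1.0], "fingers": 92}, {"dr": [0, 0, 0], "translation": [0, 0, 2.6], "fingers": 92}, {"dr": [0, 0, 0], "translation": [0, 0, 0], "fingers": 79}, {"dr": [0, 0, 0], "translation": [0, 0, 0], "fingers": 79}, {"dr": [0, 0, 0], "translation": [0, 0, 0.2], "fingers": 79}, {"dr": [0, 0, 0], "translation": [0, 0, 0.1], "fingers": 79}])

```text
time_s: 4.42
tcp_pos: [0.4129, -0.18, 0.0188]
orientation: [[-0.0, 1.0, 0.001], [1.0, 0.0, -0.0], [-0.0, 0.001, -1.0]]
wrist_force: [0.3, -0.1, -0.4]
opening: 0.0671
```

Emit:
drive_tool(plan=[{"dr": [0, 0, 0], "translation": [0, 0, 0.1], "fingers": 79}, {"dr": [0, 0, 0], "translation": [0, 0, 0.1], "fingers": 79}, {"dr": [0, 0, 0], "translation": [0, 0, 0.1], "fingers": 79}])

```text
time_s: 4.8
tcp_pos: [0.4125, -0.1799, 0.0153]
orientation: [[0.0, 1.0, 0.0], [1.0, -0.0, 0.0], [0.0, 0.0, -1.0]]
wrist_force: [-0.5, -1.1, -0.3]
opening: 0.0677
```

```bash
python3 - <<'E'
from look import *
s,P,im=look("g1")
E
```

```text
t 4.8 tcp [ 0.4125 -0.1799  0.0153] F [-0.53 -1.12 -0.28] op 0.0677 R [[0.0, 1.0, 0.0], [1.0, -0.0, 0.0], [0.0, 0.0, -1.0]]
```

View pics/g1.png

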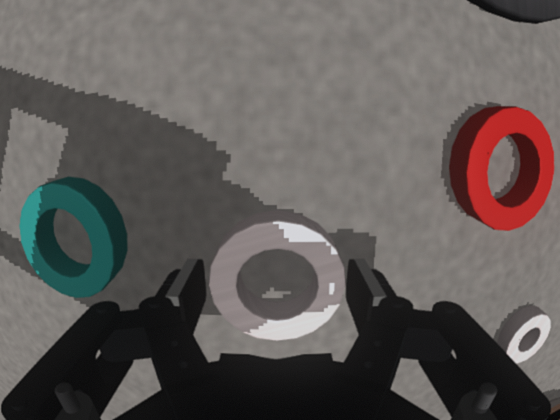

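Emit:
drive_tool(grip_force=90, plan=[{"dr": [0, 0, 0], "translation": [0, 0, 0], "fingers": 60}, {"dr": [0, 0, 0], "translation": [0, 0, 0], "fingers": 60}, {"dr": [0, 0, 0], "translation": [0, 0, 0], "fingers": 60}])

```text
time_s: 5.22
tcp_pos: [0.4126, -0.1799, 0.0161]
orientation: [[0.0, 1.0, 0.0], [1.0, -0.0, -0.0], [-0.0, 0.0, -1.0]]
wrist_force: [-1.6, 1.1, 8.4]
opening: 0.0578
```

```bash
python3 - <<'E'
from look import *
s,P,im=look("g2")
c=cv2.resize(im[200:350,190:360,::-1],None,fx=4,fy=4,interpolation=cv2.INTER_CUBIC); cv2.imwrite("pics/g3.png",c)
E
```

```text
t 5.225 tcp [ 0.4126 -0.1799  0.0161] F [-1.56  1.06  8.35] op 0.0578 R [[0.0, 1.0, 0.0], [1.0, -0.0, -0.0], [-0.0, 0.0, -1.0]]
```

View pics/g3.png

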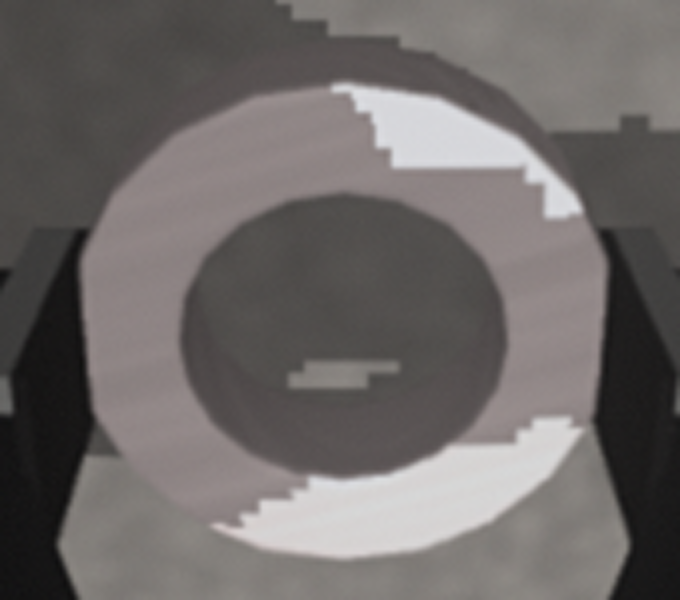

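```bash
python3 - <<'E'
from h import *
d=np.load("g2.npz"); P=r.camera_params("wrist"); P={"mtx":P["mtx"],"pose":d["pose"]}
f=lambda a:(np.array(a,float)+.5)/4-.5+[190,200]
I=f([(181,338),(508,338),(344,192),(344,480),(210,250),(478,250),(215,430),(475,430)])
O=f([(80,270),(608,270),(344,82),(344,560),(95,420),(590,425),(175,135),(515,130)])
for e in (I,O):
    q=circ("wrist",e,.018,P); print(q[0].round(4),q[1]*2e3,q[2].round(5))
print(d["tcp"])
E
```

```text
[ 0.413  -0.1787] 36.534960903007466 0.00023
[ 0.413  -0.1786] 60.362403067360226 0.00021
[ 0.41257644 -0.17987458  0.01606494]
```

Emit:
drive_tool(plan=[{"dr": [0, 0, 0], "translation": [0, 0, -4], "fingers": 60}, {"dr": [0, 0, 0], "translation": [0, 0, -6], "fingers": 60}, {"dr": [0, 0, 0], "translation": [0, 0, -6], "fingers": 60}, {"dr": [0, 0, 0], "translation": [4.8, 2.7, -2], "fingers": 60}, {"dr": [0, 0, 0], "translation": [5.3, 3.0, 0], "fingers": 60}, {"dr": [0, 0, 0], "translation": [5.3, 3.0, 0], "fingers": 60}, {"dr": [0, 0, 0], "translation": [5.3, 3.0, 0], "fingers": 60}, {"dr": [0, 0, 0], "translation": [0.7, 0.3, 0], "fingers": 60}, {"dr": [0, 0, 0], "translation": [0, 0, 0], "fingers": 60}])

```text
time_s: 6.4
tcp_pos: [0.5319, 0.0342, 0.1948]
orientation: [[-0.001, 1.0, -0.002], [1.0, 0.001, -0.001], [-0.001, -0.002, -1.0]]
wrist_force: [0.0, -0.4, -1.3]
opening: 0.058
```

```bash
python3 - <<'E'
from look import *
s,P,im=look("i1")
c=cv2.resize(im[190:350,190:360,::-1],None,fx=3.6,fy=3.6,interpolation=cv2.INTER_CUBIC); cv2.imwrite("pics/i2.png",c)
E
```

```text
t 6.4 tcp [0.5319 0.0342 0.1948] F [ 0.01 -0.4  -1.32] op 0.058 R [[-0.001, 1.0, -0.002], [1.0, 0.001, -0.001], [-0.001, -0.002, -1.0]]
```

View pics/i1.png

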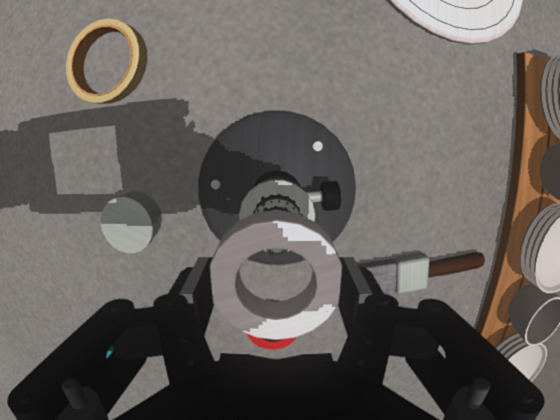

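View pics/i2.png

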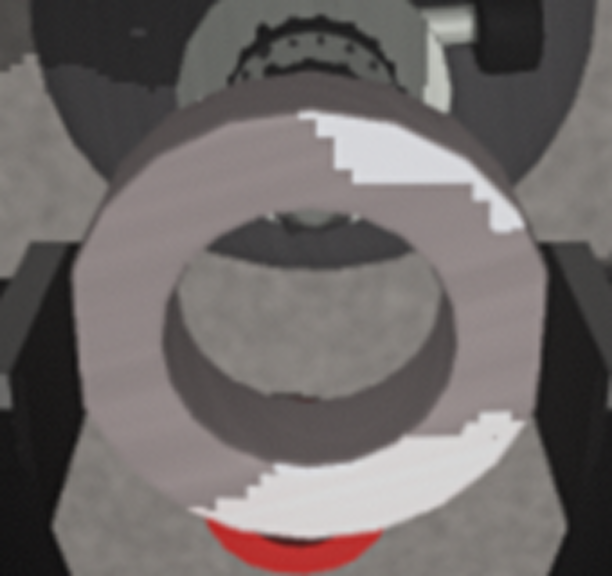

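```bash
python3 - <<'E'
from h import *
d=np.load("i1.npz"); P=r.camera_params("wrist"); P={"mtx":P["mtx"],"pose":d["pose"]}
im=d["im"][:,:,::-1]
cv2.imwrite("pics/i3.png",cv2.resize(im[160:270,220:335],None,fx=5,fy=5,interpolation=cv2.INTER_CUBIC))
f=lambda a:(np.array(a,float)+.5)/3.6-.5+[190,190]
I=f([(163,340),(457,340),(310,208),(310,467),(190,262),(432,262),(195,420),(428,420)])
O=f([(72,275),(548,275),(310,112),(310,538),(83,405),(535,415),(165,155),(460,155)])
for e in (I,O):
    for z in (.1948+.002,):
        q=circ("wrist",e,z,P); print(q[0].round(4),q[1]*2e3,q[2].round(5))
print(d["tcp"],P["pose"].round(4))
E
```

```text
[0.5324 0.0356] 36.3013774900799 0.00016
[0.5325 0.0355] 60.13857241313037 0.00015
[0.53190126 0.03424716 0.19478773] [[ 1.000e+00  1.000e-03 -8.000e-04  5.323e-01]
 [ 8.000e-04 -9.598e-01 -2.808e-01  1.056e-01]
 [-1.100e-03  2.808e-01 -9.598e-01  3.219e-01]
 [ 0.000e+00  0.000e+00  0.000e+00  1.000e+00]]
```

View pics/i3.png

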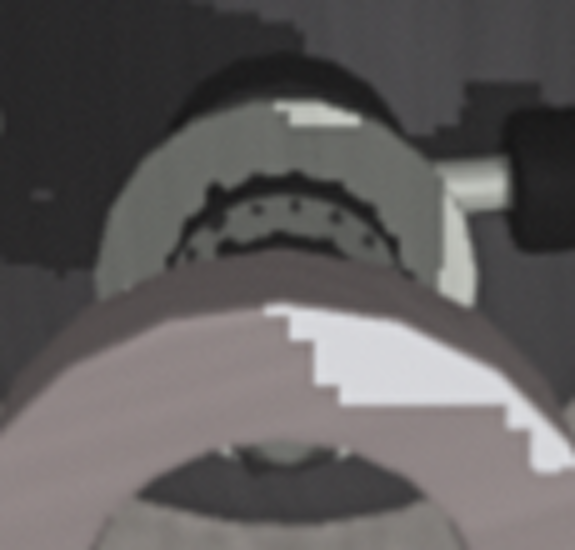

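```bash
python3 - <<'E'
from h import *
d=np.load("i1.npz"); P=r.camera_params("wrist"); P={"mtx":P["mtx"],"pose":d["pose"]}
f=lambda a:(np.array(a,float)+.5)/5-.5+[220,160]
E=f([(95,280),(477,278),(285,100),(150,160),(425,160),(110,225),(463,225)])
for z in (.09,.094,.098,.102):
    q=circ("wrist",E,z,P); print(z,q[0].round(4),q[1]*2e3,q[2].round(5))
E
```

```text
0.09 [0.5332 0.0338] 56.72719897206981 0.00029
0.094 [0.5332 0.0351] 55.74891158712714 0.00029
0.098 [0.5332 0.0363] 54.770624202197546 0.00028
0.102 [0.5331 0.0375] 53.79233681728169 0.00028
```

Emit:
drive_tool(plan=[{"dr": [0, 0, 0], "translation": [0.0, 0.07, 1.5], "fingers": 60}, {"dr": [0, 0, 0], "translation": [0, 0, 2.0], "fingers": 60}, {"dr": [0, 0, 0], "translation": [0, 0, 1.5], "fingers": 60}, {"dr": [0, 0, 0], "translation": [0, 0, 1.0], "fingers": 60}, {"dr": [0, 0, 0], "translation": [0, 0, 0], "fingers": 60}])

```text
time_s: 7.08
tcp_pos: [0.5327, 0.0338, 0.1346]
orientation: [[0.001, 1.0, -0.002], [1.0, -0.001, -0.0], [-0.0, -0.002, -1.0]]
wrist_force: [0.0, -0.6, -1.9]
opening: 0.0581
```

```bash
python3 - <<'E'
from look import *
s,P,im=look("j1")
c=cv2.resize(im[190:350,190:360,::-1],None,fx=3.6,fy=3.6,interpolation=cv2.INTER_CUBIC); cv2.imwrite("pics/j2.png",c)
E
```

```text
t 7.075 tcp [0.5327 0.0338 0.1346] F [ 0.03 -0.6  -1.94] op 0.0581 R [[0.001, 1.0, -0.002], [1.0, -0.001, -0.0], [-0.0, -0.002, -1.0]]
```

View pics/j2.png

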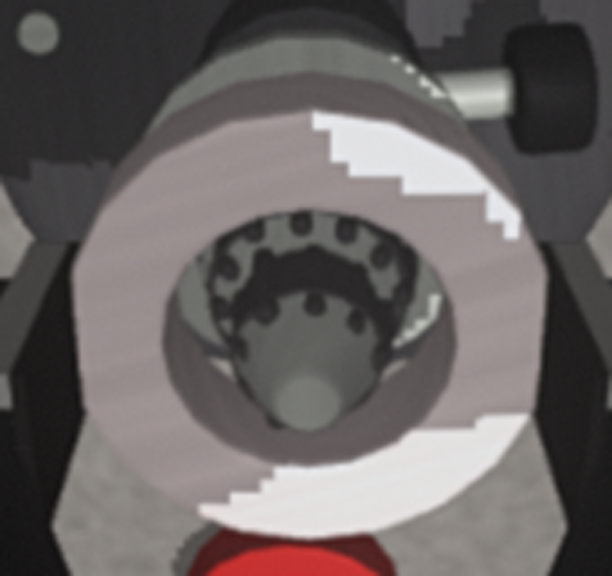

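```bash
python3 - <<'E'
from h import *
d=np.load("j1.npz"); P=r.camera_params("wrist"); P={"mtx":P["mtx"],"pose":d["pose"]}
f=lambda a:(np.array(a,float)+.5)/3.6-.5+[190,190]
I=f([(163,340),(457,340),(310,208),(310,467),(190,262),(432,262),(195,420),(428,420)])
q=circ("wrist",I,.1346+.002,P); print(q[0].round(4),q[1]*2e3)
for z in(.149,.151,.153): print(z,onz("wrist",f((307,402)),z,P).round(4))
# nose disc diameter vs z
for z in(.147,.149,.151,.153,.155,.16): 
    a,b=onz("wrist",f((274,402)),z,P),onz("wrist",f((341,402)),z,P); print(z,b[0]-a[0])
E
```

```text
[0.5332 0.0351] 36.29712810665089
0.149 [0.5328 0.0348 0.149 ]
0.151 [0.5328 0.036  0.151 ]
0.153 [0.5328 0.0373 0.153 ]
0.147 0.007647207286567204
0.149 0.007513958509394736
0.151 0.007380709732222268
0.153 0.007247460955049689
0.155 0.007114212177877222
0.16 0.006781090234945886
```

Emit:
drive_tool(plan=[{"dr": [0, 0, 0], "translation": [0.03, 0.0, 0.5], "fingers": 60}, {"dr": [0, 0, 0], "translation": [0, 0, 0.4], "fingers": 60}, {"dr": [0, 0, 0], "translation": [0, 0, 0.2], "fingers": 60}, {"dr": [0, 0, 0], "translation": [0, 0, 0], "fingers": 60}])

```text
time_s: 7.62
tcp_pos: [0.5332, 0.0345, 0.1243]
orientation: [[-0.0, 1.0, -0.0], [1.0, 0.0, 0.0], [0.0, -0.0, -1.0]]
wrist_force: [-0.1, 0.1, -1.4]
opening: 0.0577
```

Emit:
drive_tool(plan=[{"dr": [0, 0, 0], "translation": [0, 0.0, 0.3], "fingers": 60}, {"dr": [0, 0, 0], "translation": [0, 0, 0.3], "fingers": 60}, {"dr": [0, 0, 0], "translation": [0, 0, 0.0], "fingers": 60}])

```text
time_s: 8.0
tcp_pos: [0.5331, 0.0346, 0.1181]
orientation: [[0.0, 1.0, -0.0], [1.0, -0.0, 0.0], [0.0, -0.0, -1.0]]
wrist_force: [-1.0, 1.4, -1.8]
opening: 0.0579
```

Emit:
drive_tool(plan=[{"dr": [0, 0, 0], "translation": [0, 0.0, 0.3], "fingers": 60}, {"dr": [0, 0, 0], "translation": [0, 0, 0.3], "fingers": 60}, {"dr": [0, 0, 0], "translation": [0, 0, 0.0], "fingers": 60}])

```text
time_s: 8.38
tcp_pos: [0.5332, 0.0346, 0.1124]
orientation: [[0.0, 1.0, -0.0], [1.0, -0.0, 0.0], [0.0, -0.0, -1.0]]
wrist_force: [-1.3, 2.1, 2.0]
opening: 0.0582
```

Emit:
drive_tool(plan=[{"dr": [0, 0, 0], "translation": [0, 0.0, 0.3], "fingers": 60}, {"dr": [0, 0, 0], "translation": [0, 0, 0.3], "fingers": 60}, {"dr": [0, 0, 0], "translation": [0, 0, 0.0], "fingers": 60}])

```text
time_s: 8.75
tcp_pos: [0.5332, 0.0346, 0.1066]
orientation: [[0.0, 1.0, 0.0], [1.0, -0.0, 0.0], [0.0, 0.0, -1.0]]
wrist_force: [-2.2, 2.0, 6.6]
opening: 0.0581
```

Emit:
drive_tool(plan=[{"dr": [0, 0, 0], "translation": [0, 0.0, 0.3], "fingers": 60}, {"dr": [0, 0, 0], "translation": [0, 0, 0.2], "fingers": 60}, {"dr": [0, 0, 0], "translation": [0, 0, 0.0], "fingers": 60}])

```text
time_s: 9.12
tcp_pos: [0.5333, 0.0346, 0.1023]
orientation: [[0.0, 1.0, 0.001], [1.0, -0.0, 0.0], [0.0, 0.001, -1.0]]
wrist_force: [-2.6, 2.1, 11.5]
opening: 0.058
```

Emit:
drive_tool(plan=[{"dr": [0, 0, 0], "translation": [0, 0.0, 0.2], "fingers": 60}, {"dr": [0, 0, 0], "translation": [0, 0, 0.2], "fingers": 60}, {"dr": [0, 0, 0], "translation": [0, 0, 0.0], "fingers": 60}])

```text
time_s: 9.5
tcp_pos: [0.5333, 0.0346, 0.0989]
orientation: [[0.0, 1.0, 0.001], [1.0, -0.0, 0.0], [0.0, 0.001, -1.0]]
wrist_force: [-4.1, 3.3, 14.3]
opening: 0.0577
```

Emit:
drive_tool(plan=[{"dr": [0, 0, 0], "translation": [0, 0.0, 0.2], "fingers": 60}, {"dr": [0, 0, 0], "translation": [0, 0, 0.1], "fingers": 60}, {"dr": [0, 0, 0], "translation": [0, 0, 0.0], "fingers": 60}])

```text
time_s: 9.88
tcp_pos: [0.5333, 0.0346, 0.0963]
orientation: [[0.0, 1.0, 0.001], [1.0, -0.0, 0.0], [0.0, 0.001, -1.0]]
wrist_force: [-4.6, 1.5, 16.7]
opening: 0.058
```

Emit:
drive_tool(plan=[{"dr": [0, 0, 0], "translation": [0, 0.0, 0.1], "fingers": 60}, {"dr": [0, 0, 0], "translation": [0, 0, 0.0], "fingers": 60}])

```text
time_s: 10.12
tcp_pos: [0.5333, 0.0346, 0.0955]
orientation: [[0.0, 1.0, 0.001], [1.0, -0.0, 0.0], [0.0, 0.001, -1.0]]
wrist_force: [-6.4, 2.3, 18.3]
opening: 0.0576
```

Emit:
drive_tool(plan=[{"dr": [0, 0, 0], "translation": [0, 0.0, -0.6], "fingers": 60}, {"dr": [0, 0, 0], "translation": [0, 0, -0.6], "fingers": 60}, {"dr": [0, 0, 0], "translation": [0, 0, 0.0], "fingers": 60}])

```text
time_s: 10.5
tcp_pos: [0.5332, 0.0346, 0.1061]
orientation: [[0.0, 1.0, 0.0], [1.0, -0.0, 0.0], [0.0, 0.0, -1.0]]
wrist_force: [-2.5, 2.4, 7.0]
opening: 0.0579
```

Emit:
drive_tool(plan=[{"dr": [0, 0, 0], "translation": [0, 0.0, -0.3], "fingers": 60}, {"dr": [0, 0, 0], "translation": [0, 0, -0.15], "fingers": 60}, {"dr": [0, 0, 0], "translation": [0, 0, 0.0], "fingers": 60}])

```text
time_s: 10.88
tcp_pos: [0.5332, 0.0346, 0.1098]
orientation: [[0.0, 1.0, -0.0], [1.0, -0.0, 0.0], [0.0, -0.0, -1.0]]
wrist_force: [-1.7, 2.4, 2.8]
opening: 0.0577
```

Emit:
drive_tool(plan=[{"dr": [0, 0, 0], "translation": [0, 0.0, -0.15], "fingers": 60}, {"dr": [0, 0, 0], "translation": [0, 0, 0], "fingers": 80}, {"dr": [0, 0, 0], "translation": [0, 0, 0.0], "fingers": 85}, {"dr": [0, 0, 0], "translation": [0, 0, 0.0], "fingers": 85}])

```text
time_s: 11.38
tcp_pos: [0.5334, 0.0341, 0.1114]
orientation: [[-0.0, 1.0, 0.0], [1.0, 0.0, -0.0], [-0.0, 0.0, -1.0]]
wrist_force: [0.1, 0.5, -0.2]
opening: 0.0728
```

```bash
python3 - <<'E'
from look import *
s,P,im=look("k1")
c=cv2.resize(im[160:340,180:370,::-1],None,fx=3.2,fy=3.2,interpolation=cv2.INTER_CUBIC); cv2.imwrite("pics/k2.png",c)
E
```

```text
t 11.375 tcp [0.5334 0.0341 0.1114] F [ 0.14  0.48 -0.22] op 0.0728 R [[-0.0, 1.0, 0.0], [1.0, 0.0, -0.0], [-0.0, 0.0, -1.0]]
```

View pics/k2.png

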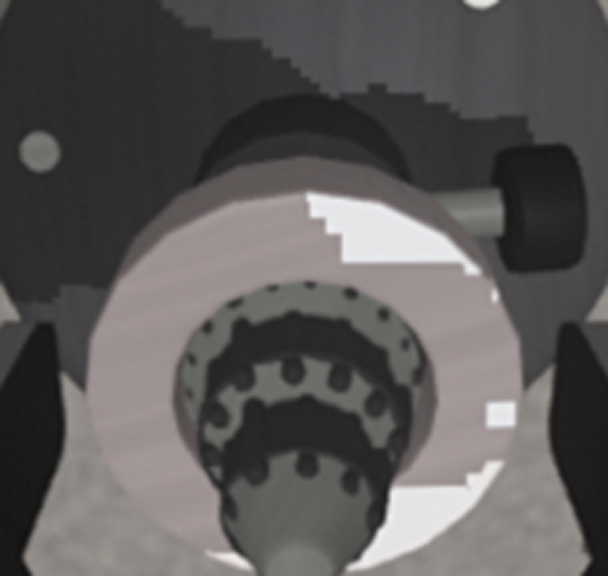

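Emit:
drive_tool(plan=[{"dr": [0, 0, 0], "translation": [0, 0, -3], "fingers": 85}, {"dr": [0, 0, 0], "translation": [0, 0, -5], "fingers": 85}, {"dr": [0, 0, 0], "translation": [5.9, -1.1, 0], "fingers": 85}, {"dr": [0, 0, 0], "translation": [5.9, -1.1, 0], "fingers": 85}, {"dr": [0, 0, 0], "translation": [5.9, -1.1, 0], "fingers": 85}, {"dr": [0, 0, 0], "translation": [5.6, -1.1, 0], "fingers": 80}, {"dr": [0, 0, 0], "translation": [2, -0.4, 4.5], "fingers": 80}, {"dr": [0, 0, 0], "translation": [0, 0, 5], "fingers": 80}, {"dr": [0, 0, 0], "translation": [0, 0, 4], "fingers": 80}, {"dr": [0, 0, 0], "translation": [0, 0, 0], "fingers": 80}])

```text
time_s: 12.68
tcp_pos: [0.4832, 0.2863, 0.0538]
orientation: [[-0.0, 1.0, -0.006], [1.0, 0.0, -0.004], [-0.004, -0.006, -1.0]]
wrist_force: [-0.2, -0.1, 0.6]
opening: 0.0684
```

```bash
python3 - <<'E'
from look import *
s,P,im=look("l1")
c=cv2.resize(im[200:340,200:350,::-1],None,fx=4,fy=4,interpolation=cv2.INTER_CUBIC); cv2.imwrite("pics/l2.png",c)
E
```

```text
t 12.675 tcp [0.4832 0.2863 0.0538] F [-0.21 -0.13  0.61] op 0.0684 R [[-0.0, 1.0, -0.006], [1.0, 0.0, -0.004], [-0.004, -0.006, -1.0]]
```

View pics/l1.png

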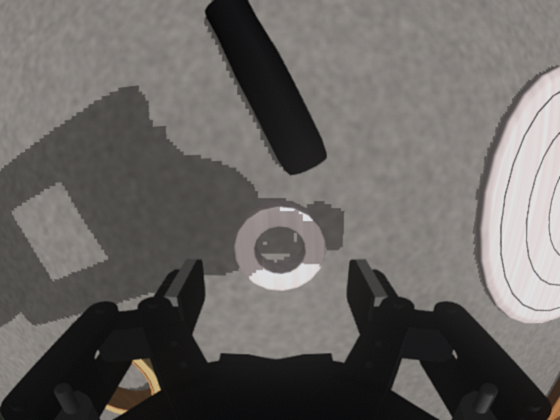

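View pics/l2.png

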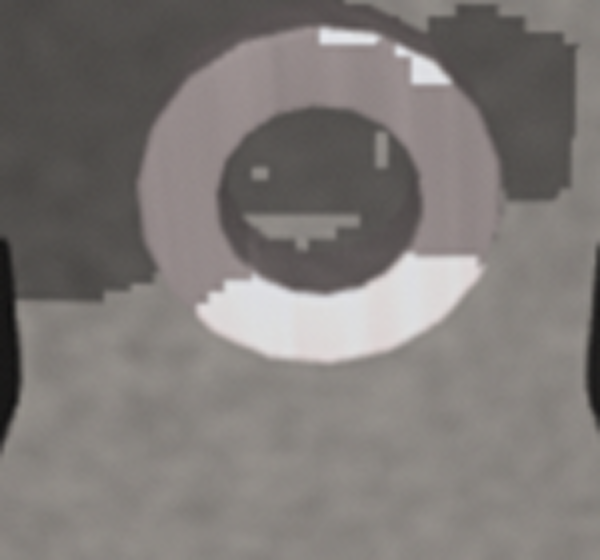

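```bash
python3 - <<'E'
from h import *
d=np.load("l1.npz"); P=r.camera_params("wrist"); P={"mtx":P["mtx"],"pose":d["pose"]}
f=lambda a:(np.array(a,float)+.5)/4-.5+[200,200]
I=f([(217,195),(424,195),(320,105),(320,296),(238,138),(402,138)])
O=f([(138,190),(502,185),(320,26),(322,363),(205,310),(485,262),(190,75),(450,82)])
for e in (I,O):
    q=circ("wrist",e,.016,P); print(q[0].round(4),q[1]*2e3,q[2].round(5))
print(d["tcp"]); s=r.read_state(); print(s["orientation"],s["tcp_pos"],s["joint_vel"])
E
```

```text
[0.4857 0.2876] 28.77585940399199 0.00016
[0.4858 0.2878] 49.802752156588106 0.00058
[0.48324882 0.28632954 0.05375279]
[[-6.17878460e-05  9.99998467e-01 -1.74984358e-03]
 [ 9.99999386e-01  5.98514426e-05 -1.10664589e-03]
 [-1.10653947e-03 -1.74991089e-03 -9.99997857e-01]] [0.48493901 0.28717587 0.05592802] [-0.12421074 -2.30340089 -2.65856592 -0.01792508 -0.11780431  0.0165085 ]
```

Emit:
drive_tool(plan=[{"dr": [0, 0, 0], "translation": [-0.02, 0.04, 1.5], "fingers": 80}, {"dr": [0, 0, 0], "translation": [0, 0, 1.5], "fingers": 75}, {"dr": [0, 0, 0], "translation": [0, 0, 0.7], "fingers": 70}, {"dr": [0, 0, 0], "translation": [0, 0, 0], "fingers": 68}, {"dr": [0, 0, 0], "translation": [0, 0, 0], "fingers": 68}])

```text
time_s: 13.35
tcp_pos: [0.4859, 0.2874, 0.0198]
orientation: [[-0.0, 1.0, 0.001], [1.0, 0.0, 0.0], [0.0, 0.001, -1.0]]
wrist_force: [-1.1, 1.4, 0.6]
opening: 0.0581
```

```bash
python3 - <<'E'
from look import *
s,P,im=look("m1")
E
```

```text
t 13.35 tcp [0.4859 0.2874 0.0198] F [-1.06  1.44  0.65] op 0.0581 R [[-0.0, 1.0, 0.001], [1.0, 0.0, 0.0], [0.0, 0.001, -1.0]]
```

View pics/m1.png

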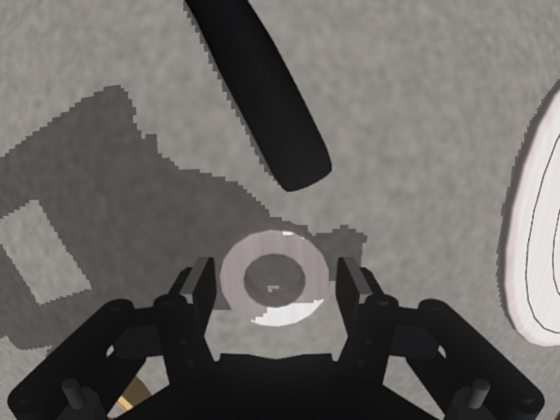

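Emit:
drive_tool(grip_force=90, plan=[{"dr": [0, 0, 0], "translation": [0, 0, 0.05], "fingers": 48}, {"dr": [0, 0, 0], "translation": [0, 0, 0], "fingers": 48}, {"dr": [0, 0, 0], "translation": [0, 0, 0], "fingers": 48}])

```text
time_s: 13.78
tcp_pos: [0.486, 0.2875, 0.0209]
orientation: [[0.0, 1.0, 0.001], [1.0, -0.0, 0.001], [0.001, 0.001, -1.0]]
wrist_force: [-2.1, -1.5, 11.8]
opening: 0.0473
```

```bash
python3 - <<'E'
from look import *
s,P,im=look("n1")
c=cv2.resize(im[210:340,200:350,::-1],None,fx=4,fy=4,interpolation=cv2.INTER_CUBIC); cv2.imwrite("pics/n2.png",c)
E
```

```text
t 13.775 tcp [0.486  0.2875 0.0209] F [-2.09 -1.54 11.79] op 0.0473 R [[0.0, 1.0, 0.001], [1.0, -0.0, 0.001], [0.001, 0.001, -1.0]]
```

View pics/n2.png

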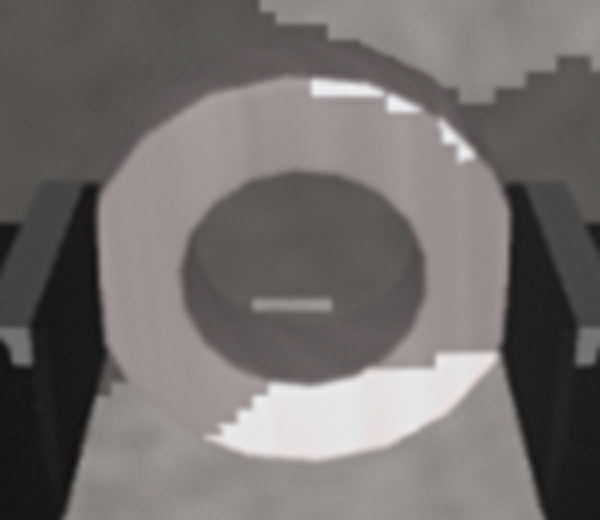

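```bash
python3 - <<'E'
from h import *
K=r.camera_params("wrist")["mtx"]
for tag,hw,o in (("n1",.026,(200,210,4)),("g2",.031,(190,200,4)),("k1",.0385,(180,160,3.2))):
    d=np.load(tag+".npz"); P={"mtx":K,"pose":d["pose"]}; t=d["tcp"]
    for dz in (-.016,-.014,-.012,-.010,-.008,-.006):
        for sx in (-1,1):
            p=proj("wrist",[t[0]+sx*hw,t[1]+.011,t[2]+dz],P); print(tag,dz,sx,np.round((p-o[:2])*o[2]),end=" ")
        print()
im=np.load("k1.npz")["im"][:,:,::-1]
im2=np.load("n1.npz")["im"][:,:,::-1]
cv2.imwrite("pics/n3.png",np.hstack([cv2.resize(im2[240:340,150:225],None,fx=5,fy=5,interpolation=3),cv2.resize(im[240:340,150:225],None,fx=5,fy=5,interpolation=3)]))
E
```

```text
n1 -0.016 -1 [ 83. 158.] n1 -0.016 1 [515. 157.] 
n1 -0.014 -1 [ 80. 164.] n1 -0.014 1 [518. 163.] 
n1 -0.012 -1 [ 78. 171.] n1 -0.012 1 [520. 170.] 
n1 -0.01 -1 [ 75. 178.] n1 -0.01 1 [523. 177.] 
n1 -0.008 -1 [ 72. 184.] n1 -0.008 1 [526. 184.] 
n1 -0.006 -1 [ 69. 192.] n1 -0.006 1 [529. 191.] 
g2 -0.016 -1 [ 83. 197.] g2 -0.016 1 [596. 196.] 
g2 -0.014 -1 [ 79. 203.] g2 -0.014 1 [599. 203.] 
g2 -0.012 -1 [ 76. 210.] g2 -0.012 1 [602. 209.] 
g2 -0.01 -1 [ 73. 217.] g2 -0.01 1 [605. 216.] 
g2 -0.008 -1 [ 70. 224.] g2 -0.008 1 [609. 223.] 
g2 -0.006 -1 [ 67. 231.] g2 -0.006 1 [612. 230.] 
k1 -0.016 -1 [ 50. 284.] k1 -0.016 1 [557. 284.] 
k1 -0.014 -1 [ 47. 290.] k1 -0.014 1 [560. 289.] 
k1 -0.012 -1 [ 44. 295.] k1 -0.012 1 [563. 294.] 
k1 -0.01 -1 [ 41. 300.] k1 -0.01 1 [566. 300.] 
k1 -0.008 -1 [ 38. 306.] k1 -0.008 1 [569. 305.] 
k1 -0.006 -1 [ 35. 311.] k1 -0.006 1 [572. 311.]
```

View pics/n3.png

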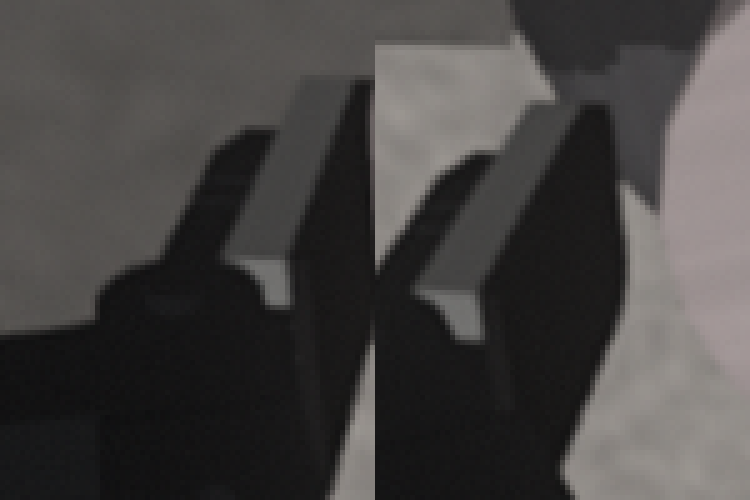

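Emit:
drive_tool(grip_force=90, plan=[{"dr": [0, 0, 0], "translation": [0, 0, 0], "fingers": 68}, {"dr": [0, 0, 0], "translation": [0, 0, 0], "fingers": 68}, {"dr": [0, 0, 0], "translation": [0, 0, 0.4], "fingers": 68}, {"dr": [0, 0, 0], "translation": [0, 0, 0.25], "fingers": 68}, {"dr": [0, 0, 0], "translation": [0, 0, 0], "fingers": 48}, {"dr": [0, 0, 0], "translation": [0, 0, 0], "fingers": 48}, {"dr": [0, 0, 0], "translation": [0, 0, 0], "fingers": 48}])

```text
time_s: 14.7
tcp_pos: [0.4856, 0.2872, 0.0126]
orientation: [[0.0, 1.0, -0.0], [1.0, -0.0, 0.0], [0.0, -0.0, -1.0]]
wrist_force: [-1.5, -0.9, 3.8]
opening: 0.0491
```

```bash
python3 - <<'E'
from look import *
s,P,im=look("o1")
c=cv2.resize(im[210:340,200:350,::-1],None,fx=4,fy=4,interpolation=cv2.INTER_CUBIC); cv2.imwrite("pics/o2.png",c)
E
```

```text
t 14.7 tcp [0.4856 0.2872 0.0126] F [-1.55 -0.92  3.76] op 0.0491 R [[0.0, 1.0, -0.0], [1.0, -0.0, 0.0], [0.0, -0.0, -1.0]]
```

View pics/o2.png

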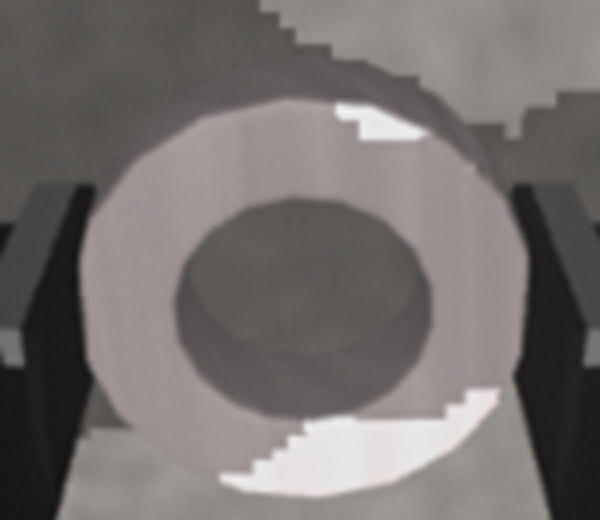

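```bash
python3 - <<'E'
from h import *
d=np.load("o1.npz"); P=r.camera_params("wrist"); P={"mtx":P["mtx"],"pose":d["pose"]}
f=lambda a:(np.array(a,float)+.5)/4-.5+[200,210]
I=f([(176,308),(433,308),(305,195),(305,420),(195,245),(410,245),(195,365),(412,368)])
O=f([(78,270),(529,270),(305,98),(315,496),(88,360),(522,380),(140,160),(470,165)])
for e in (I,O):
    q=circ("wrist",e,.016,P); print((q[0]-d["tcp"][:2]).round(4),q[1]*2e3,q[2].round(5))
E
```

```text
[0.0003 0.0011] 28.06808009451686 0.00011
[0.0005 0.0006] 50.21937044768007 0.00037
```

Emit:
drive_tool(plan=[{"dr": [0, 0, 0], "translation": [0, 0, -4], "fingers": 48}, {"dr": [0, 0, 0], "translation": [0, 0, -6], "fingers": 48}, {"dr": [0, 0, 0], "translation": [0, 0, -6], "fingers": 48}, {"dr": [0, 0, 0], "translation": [-5.05, 0.95, -1], "fingers": 48}, {"dr": [0, 0, 0], "translation": [-5.05, 0.95, 0], "fingers": 48}, {"dr": [0, 0, 0], "translation": [-5.05, 0.95, 0], "fingers": 48}, {"dr": [0, 0, 0], "translation": [-5.05, 0.95, 0], "fingers": 48}, {"dr": [0, 0, 0], "translation": [-5.05, 0.95, 0], "fingers": 48}, {"dr": [0, 0, 0], "translation": [0, 0, 0], "fingers": 48}, {"dr": [0, 0, 0], "translation": [0, 0, 0], "fingers": 48}])

```text
time_s: 16.0
tcp_pos: [0.5329, 0.035, 0.182]
orientation: [[0.001, 1.0, -0.001], [1.0, -0.001, 0.001], [0.001, -0.001, -1.0]]
wrist_force: [-1.3, 0.5, -0.8]
opening: 0.049
```

Emit:
drive_tool(plan=[{"dr": [0, 0, 0], "translation": [-0.03, 0.03, 1.0], "fingers": 48}, {"dr": [0, 0, 0], "translation": [0, 0, 1.0], "fingers": 48}, {"dr": [0, 0, 0], "translation": [0, 0, 1.0], "fingers": 48}, {"dr": [0, 0, 0], "translation": [0, 0, 0.4], "fingers": 48}, {"dr": [0, 0, 0], "translation": [0, 0, 0], "fingers": 48}])

```text
time_s: 16.62
tcp_pos: [0.5333, 0.0345, 0.148]
orientation: [[-0.0, 1.0, -0.001], [1.0, 0.0, 0.0], [0.0, -0.001, -1.0]]
wrist_force: [0.8, -0.3, -0.9]
opening: 0.0487
```

```bash
python3 - <<'E'
from look import *
s,P,im=look("p1")
c=cv2.resize(im[190:340,190:360,::-1],None,fx=4,fy=4,interpolation=cv2.INTER_CUBIC); cv2.imwrite("pics/p2.png",c)
E
```

```text
t 16.625 tcp [0.5333 0.0345 0.148 ] F [ 0.84 -0.29 -0.95] op 0.0487 R [[-0.0, 1.0, -0.001], [1.0, 0.0, 0.0], [0.0, -0.001, -1.0]]
```

View pics/p2.png

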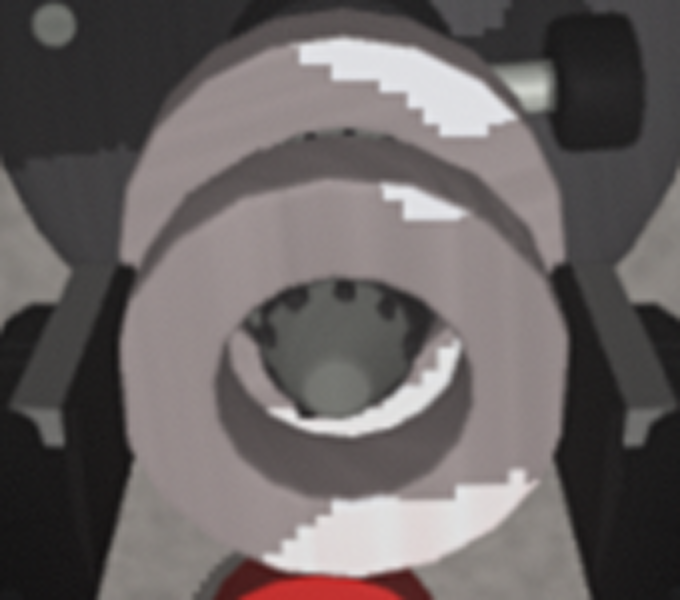

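```bash
python3 - <<'E'
from h import *
d=np.load("p1.npz"); P=r.camera_params("wrist"); P={"mtx":P["mtx"],"pose":d["pose"]}
f=lambda a:(np.array(a,float)+.5)/4-.5+[190,190]
I=f([(215,380),(472,380),(343,276),(343,502),(235,325),(450,325),(235,445),(450,445)])
q=circ("wrist",I,.148+.0034,P); print(q[0].round(4),q[1]*2e3)
for z in(.150,.152): print(z,onz("wrist",f((337,384)),z,P).round(4))
E
```

```text
[0.5335 0.0356] 28.02420385696749
0.15 [0.5329 0.0359 0.15  ]
0.152 [0.5329 0.0371 0.152 ]
```

Emit:
drive_tool(plan=[{"dr": [0, 0, 0], "translation": [0.06, -0.04, 0], "fingers": 48}, {"dr": [0, 0, 0], "translation": [0, 0, 0.5], "fingers": 48}, {"dr": [0, 0, 0], "translation": [0, 0, 0.3], "fingers": 48}, {"dr": [0, 0, 0], "translation": [0, 0, 0.2], "fingers": 48}, {"dr": [0, 0, 0], "translation": [0, 0, 0], "fingers": 48}])

```text
time_s: 17.3
tcp_pos: [0.5328, 0.0351, 0.1381]
orientation: [[0.0, 1.0, -0.001], [1.0, -0.0, 0.0], [0.0, -0.001, -1.0]]
wrist_force: [-0.2, -0.1, -1.1]
opening: 0.0486
```

Emit:
drive_tool(plan=[{"dr": [0, 0, 0], "translation": [0, 0, 0.3], "fingers": 48}, {"dr": [0, 0, 0], "translation": [0, 0, 0.3], "fingers": 48}, {"dr": [0, 0, 0], "translation": [0, 0, 0], "fingers": 48}])

```text
time_s: 17.68
tcp_pos: [0.5327, 0.0352, 0.1321]
orientation: [[0.0, 1.0, -0.001], [1.0, -0.0, 0.0], [0.0, -0.001, -1.0]]
wrist_force: [-1.1, 1.9, -0.1]
opening: 0.0485
```

Emit:
drive_tool(plan=[{"dr": [0, 0, 0], "translation": [0, 0, 0.3], "fingers": 48}, {"dr": [0, 0, 0], "translation": [0, 0, 0.3], "fingers": 48}, {"dr": [0, 0, 0], "translation": [0, 0, 0], "fingers": 48}])

```text
time_s: 18.05
tcp_pos: [0.5327, 0.0352, 0.1262]
orientation: [[0.0, 1.0, -0.001], [1.0, -0.0, 0.0], [0.0, -0.001, -1.0]]
wrist_force: [-3.5, 2.5, 1.9]
opening: 0.0488
```

Emit:
drive_tool(plan=[{"dr": [0, 0, 0], "translation": [0, 0.02, 0.3], "fingers": 48}, {"dr": [0, 0, 0], "translation": [0, 0, 0.3], "fingers": 48}, {"dr": [0, 0, 0], "translation": [0, 0, 0], "fingers": 48}])

```text
time_s: 18.42
tcp_pos: [0.5328, 0.0352, 0.1206]
orientation: [[0.0, 1.0, -0.001], [1.0, -0.0, 0.0], [0.0, -0.001, -1.0]]
wrist_force: [-4.9, 2.6, 6.9]
opening: 0.0491
```

Emit:
drive_tool(plan=[{"dr": [0, 0, 0], "translation": [0.02, -0.05, 0.3], "fingers": 48}, {"dr": [0, 0, 0], "translation": [0, 0, 0.2], "fingers": 48}, {"dr": [0, 0, 0], "translation": [0, 0, 0], "fingers": 48}])

```text
time_s: 18.8
tcp_pos: [0.5328, 0.0353, 0.1164]
orientation: [[0.0, 1.0, 0.001], [1.0, -0.0, 0.0], [0.0, 0.001, -1.0]]
wrist_force: [-5.5, 2.6, 10.5]
opening: 0.0492
```

Emit:
drive_tool(plan=[{"dr": [0, 0, 0], "translation": [0, 0, 0.3], "fingers": 48}, {"dr": [0, 0, 0], "translation": [0, 0, 0.2], "fingers": 48}, {"dr": [0, 0, 0], "translation": [0, 0, 0], "fingers": 48}])

```text
time_s: 19.18
tcp_pos: [0.5329, 0.0353, 0.1121]
orientation: [[-0.0, 1.0, 0.001], [1.0, 0.0, 0.0], [0.0, 0.001, -1.0]]
wrist_force: [-5.4, 2.0, 14.9]
opening: 0.049
```

Emit:
drive_tool(plan=[{"dr": [0, 0, 0], "translation": [0, 0, 0.2], "fingers": 48}, {"dr": [0, 0, 0], "translation": [0, 0, 0.1], "fingers": 48}, {"dr": [0, 0, 0], "translation": [0, 0, 0], "fingers": 48}])

```text
time_s: 19.55
tcp_pos: [0.5328, 0.0353, 0.1096]
orientation: [[-0.0, 1.0, 0.001], [1.0, 0.0, 0.0], [0.0, 0.001, -1.0]]
wrist_force: [-6.7, 2.0, 18.1]
opening: 0.0486
```

Emit:
drive_tool(plan=[{"dr": [0, 0, 0], "translation": [0, 0, 0], "fingers": 48}, {"dr": [0, 0, 0], "translation": [0, 0, -0.6], "fingers": 48}, {"dr": [0, 0, 0], "translation": [0, 0, -0.6], "fingers": 48}, {"dr": [0, 0, 0], "translation": [0, 0, 0], "fingers": 48}])

```text
time_s: 20.05
tcp_pos: [0.5327, 0.0353, 0.1202]
orientation: [[-0.0, 1.0, 0.001], [1.0, 0.0, 0.0], [0.0, 0.001, -1.0]]
wrist_force: [-3.6, 2.3, 6.7]
opening: 0.0491
```

Emit:
drive_tool(plan=[{"dr": [0, 0, 0], "translation": [0, 0, -0.35], "fingers": 48}, {"dr": [0, 0, 0], "translation": [0, 0, -0.15], "fingers": 48}, {"dr": [0, 0, 0], "translation": [0, 0, 0], "fingers": 48}])

```text
time_s: 20.42
tcp_pos: [0.5327, 0.0353, 0.1243]
orientation: [[-0.0, 1.0, -0.0], [1.0, 0.0, 0.0], [0.0, -0.0, -1.0]]
wrist_force: [-2.2, 2.3, 2.4]
opening: 0.0486
```

Emit:
drive_tool(plan=[{"dr": [0, 0, 0], "translation": [0, 0, -0.1], "fingers": 48}, {"dr": [0, 0, 0], "translation": [0, 0, 0], "fingers": 70}, {"dr": [0, 0, 0], "translation": [0, 0, 0], "fingers": 75}, {"dr": [0, 0, 0], "translation": [0, 0, 0], "fingers": 75}])

```text
time_s: 20.92
tcp_pos: [0.5332, 0.035, 0.1255]
orientation: [[-0.0, 1.0, 0.001], [1.0, 0.0, -0.0], [-0.0, 0.001, -1.0]]
wrist_force: [-1.4, 0.7, 0.1]
opening: 0.0636
```

```bash
python3 - <<'E'
from look import *
s,P,im=look("q1")
c=cv2.resize(im[160:340,180:370,::-1],None,fx=3.2,fy=3.2,interpolation=cv2.INTER_CUBIC); cv2.imwrite("pics/q2.png",c)
im=r.read_camera("side");c=cv2.resize(im[150:240,240:350,::-1],None,fx=6,fy=6,interpolation=cv2.INTER_CUBIC); cv2.imwrite("pics/q3.png",c)
E
```

```text
t 20.925 tcp [0.5332 0.035  0.1255] F [-1.36  0.71  0.13] op 0.0636 R [[-0.0, 1.0, 0.001], [1.0, 0.0, -0.0], [-0.0, 0.001, -1.0]]
```

View pics/q2.png

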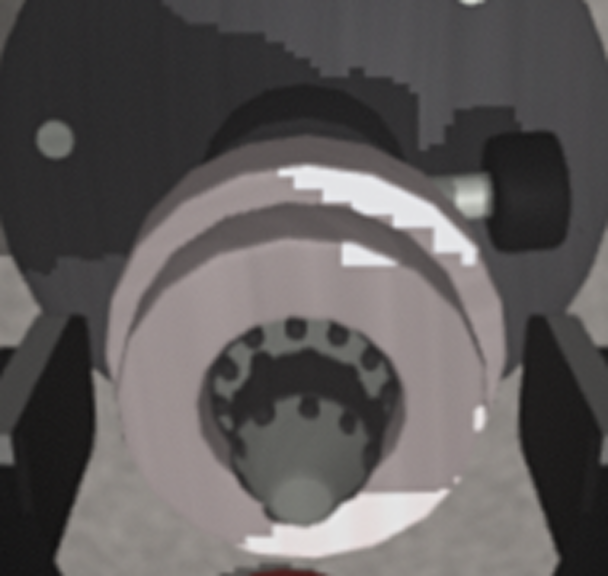

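View pics/q3.png

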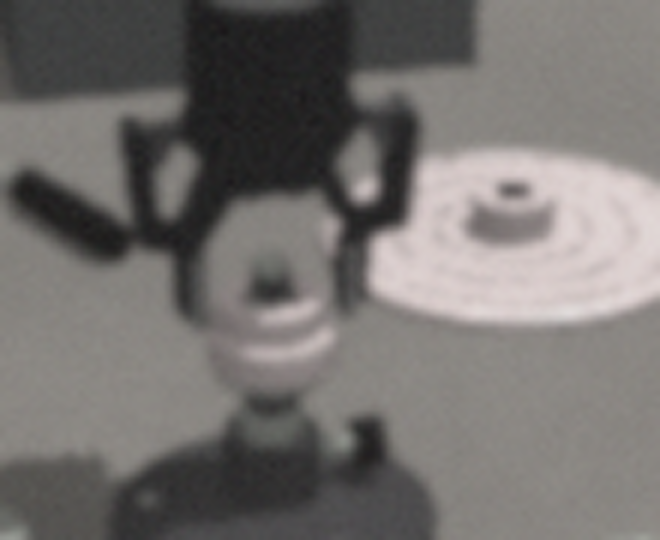

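Emit:
drive_tool(plan=[{"dr": [0, 0, 0], "translation": [0, 0, -2], "fingers": 75}, {"dr": [0, 0, 0], "translation": [0, 0, -4.8], "fingers": 75}, {"dr": [0, 0, 0], "translation": [-5.4, 1.0, 0], "fingers": 75}, {"dr": [0, 0, 0], "translation": [-5.4, 1.0, 0], "fingers": 75}, {"dr": [0, 0, 0], "translation": [-5.4, 1.0, 0], "fingers": 70}, {"dr": [0, 0, 0], "translation": [-5.4, 1.0, 0], "fingers": 70}, {"dr": [0, 0, 0], "translation": [-5.4, 1.0, 2.0], "fingers": 70}, {"dr": [0, 0, 0], "translation": [0, 0, 6], "fingers": 70}, {"dr": [0, 0, 0], "translation": [0, 0, 5.5], "fingers": 70}, {"dr": [0, 0, 0], "translation": [0, 0, 0], "fingers": 70}])

```text
time_s: 22.28
tcp_pos: [0.5796, -0.2338, 0.0542]
orientation: [[0.0, 1.0, -0.009], [1.0, -0.0, 0.004], [0.004, -0.009, -1.0]]
wrist_force: [-0.7, -0.6, 0.0]
opening: 0.0598
```

Emit:
drive_tool(plan=[{"dr": [0, 0, 0], "translation": [0, 0, 0], "fingers": 70}])

```text
time_s: 22.4
tcp_pos: [0.5842, -0.2352, 0.0603]
orientation: [[-0.0, 1.0, 0.003], [1.0, 0.0, -0.001], [-0.001, 0.003, -1.0]]
wrist_force: [0.8, -0.9, 0.0]
opening: 0.0601
```

```bash
python3 - <<'E'
from look import *
s,P,im=look("r1")
c=cv2.resize(im[200:340,200:350,::-1],None,fx=4,fy=4,interpolation=cv2.INTER_CUBIC); cv2.imwrite("pics/r2.png",c)
E
```

```text
t 22.4 tcp [ 0.5842 -0.2352  0.0603] F [ 0.77 -0.86  0.02] op 0.0601 R [[-0.0, 1.0, 0.003], [1.0, 0.0, -0.001], [-0.001, 0.003, -1.0]]
```

View pics/r1.png

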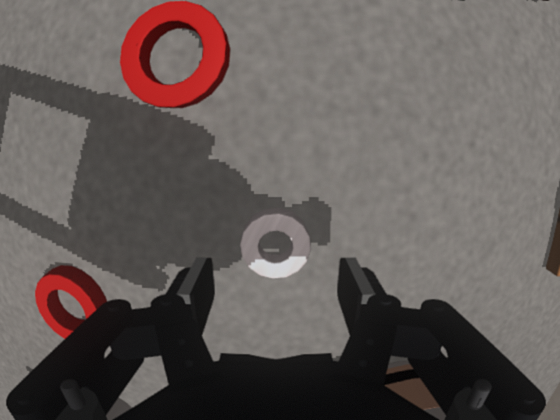

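View pics/r2.png

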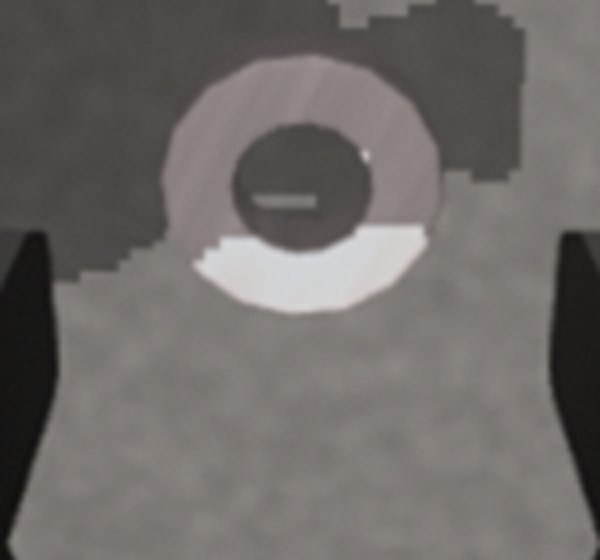

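```bash
python3 - <<'E'
from h import *
d=np.load("r1.npz"); P=r.camera_params("wrist"); P={"mtx":P["mtx"],"pose":d["pose"]}
f=lambda a:(np.array(a,float)+.5)/4-.5+[200,200]
I=f([(231,187),(374,187),(302,122),(302,254)])
O=f([(162,180),(441,180),(310,54),(300,313),(195,265),(428,240),(195,95),(418,105)])
for e in (I,O):
    q=circ("wrist",e,.014,P); print(q[0].round(4),q[1]*2e3,q[2].round(5))
s=r.read_state(); print(s["tcp_pos"])
E
```

```text
[ 0.5845 -0.2354] 20.609170011970384 0.0
[ 0.5845 -0.2351] 40.60399692798183 0.0002
[ 0.58464736 -0.23539529  0.06117127]
```

Emit:
drive_tool(grip_force=90, plan=[{"dr": [0, 0, 0], "translation": [-0.1, -0.05, 2.0], "fingers": 70}, {"dr": [0, 0, 0], "translation": [0, 0, 1.7], "fingers": 66}, {"dr": [0, 0, 0], "translation": [0, 0, 0.7], "fingers": 60}, {"dr": [0, 0, 0], "translation": [0, 0, 0.25], "fingers": 57}, {"dr": [0, 0, 0], "translation": [0, 0, 0], "fingers": 57}])

```text
time_s: 23.08
tcp_pos: [0.5826, -0.2358, 0.0123]
orientation: [[-0.0, 1.0, 0.001], [1.0, 0.0, -0.0], [-0.0, 0.001, -1.0]]
wrist_force: [-0.2, 0.3, 0.8]
opening: 0.0488
```

Emit:
drive_tool(plan=[{"dr": [0, 0, 0], "translation": [0, 0, 0], "fingers": 38}, {"dr": [0, 0, 0], "translation": [0, 0, 0], "fingers": 38}, {"dr": [0, 0, 0], "translation": [0, 0, 0], "fingers": 38}])

```text
time_s: 23.45
tcp_pos: [0.5829, -0.236, 0.0132]
orientation: [[0.0, 1.0, 0.002], [1.0, -0.0, -0.001], [-0.001, 0.002, -1.0]]
wrist_force: [-0.6, 0.6, 6.2]
opening: 0.0385
```

```bash
python3 - <<'E'
from look import *
s,P,im=look("s1")
c=cv2.resize(im[210:340,200:350,::-1],None,fx=4,fy=4,interpolation=cv2.INTER_CUBIC); cv2.imwrite("pics/s2.png",c)
E
```

```text
t 23.45 tcp [ 0.5829 -0.236   0.0132] F [-0.59  0.6   6.25] op 0.0385 R [[0.0, 1.0, 0.002], [1.0, -0.0, -0.001], [-0.001, 0.002, -1.0]]
```

View pics/s2.png

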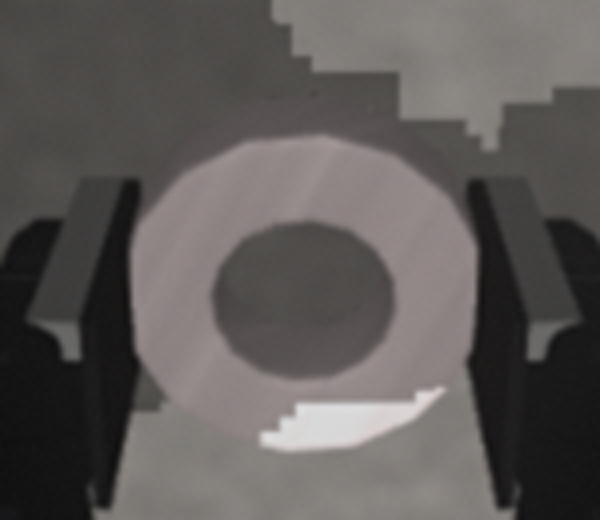

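```bash
python3 - <<'E'
from h import *
d=np.load("s1.npz"); P=r.camera_params("wrist"); P={"mtx":P["mtx"],"pose":d["pose"]}
f=lambda a:(np.array(a,float)+.5)/4-.5+[200,210]
I=f([(211,298),(396,298),(303,219),(303,381),(230,252),(378,252),(230,348),(378,348)])
O=f([(130,255),(478,255),(305,135),(295,451),(138,345),(470,360),(185,180),(425,180)])
for e in (I,O):
    q=circ("wrist",e,.014,P); print((q[0]-d["tcp"][:2]).round(4),q[1]*2e3,q[2].round(5))
t=d["tcp"]
for dz in (-.014,-.012,-.01,-.008):
    print(dz,[np.round((proj("wrist",[t[0]+s*.021,t[1]+.011,t[2]+dz],P)-[200,210])*4) for s in (-1,1)])
E
```

```text
[0.0003 0.0009] 20.465934127322654 5e-05
[0.0006 0.0007] 39.851523160252206 0.00022
-0.014 [array([122., 165.]), array([476., 164.])]
-0.012 [array([119., 171.]), array([478., 171.])]
-0.01 [array([117., 178.]), array([481., 178.])]
-0.008 [array([115., 185.]), array([483., 185.])]
```

Emit:
drive_tool(plan=[{"dr": [0, 0, 0], "translation": [0, 0, -4], "fingers": 38}, {"dr": [0, 0, 0], "translation": [0, 0, -6], "fingers": 38}, {"dr": [0, 0, 0], "translation": [0, 0, -6], "fingers": 38}, {"dr": [0, 0, 0], "translation": [5.42, -1.0, -1.2], "fingers": 38}, {"dr": [0, 0, 0], "translation": [5.42, -1.0, 0], "fingers": 38}, {"dr": [0, 0, 0], "translation": [5.42, -1.0, 0], "fingers": 38}, {"dr": [0, 0, 0], "translation": [5.42, -1.0, 0], "fingers": 38}, {"dr": [0, 0, 0], "translation": [5.42, -1.0, 0], "fingers": 38}, {"dr": [0, 0, 0], "translation": [0, 0, 0], "fingers": 38}, {"dr": [0, 0, 0], "translation": [0, 0, 0], "fingers": 38}])

```text
time_s: 24.75
tcp_pos: [0.5323, 0.035, 0.184]
orientation: [[-0.001, 1.0, 0.0], [1.0, 0.001, -0.0], [-0.0, 0.0, -1.0]]
wrist_force: [0.1, 0.2, -0.4]
opening: 0.0385
```

```bash
python3 - <<'E'
from look import *
s,P,im=look("t1")
c=cv2.resize(im[190:340,190:360,::-1],None,fx=4,fy=4,interpolation=cv2.INTER_CUBIC); cv2.imwrite("pics/t2.png",c)
E
```

```text
t 24.75 tcp [0.5323 0.035  0.184 ] F [ 0.13  0.22 -0.45] op 0.0385 R [[-0.001, 1.0, 0.0], [1.0, 0.001, -0.0], [-0.0, 0.0, -1.0]]
```

View pics/t2.png

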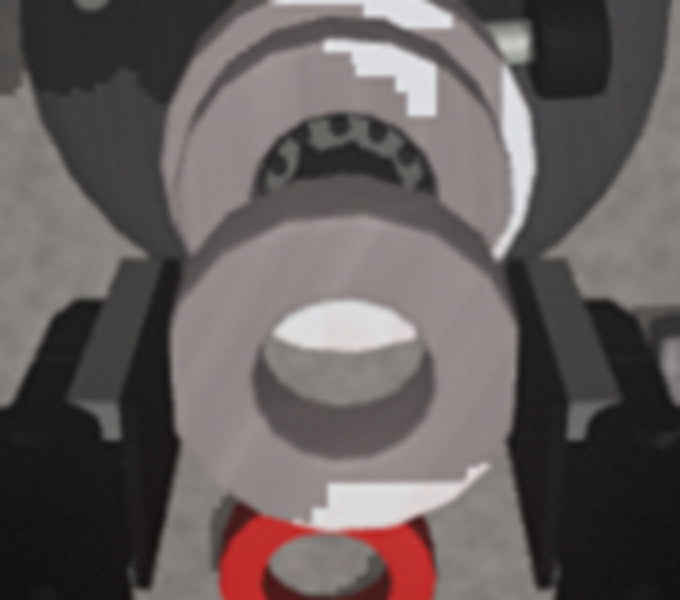

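Emit:
drive_tool(plan=[{"dr": [0, 0, 0], "translation": [0.02, 0.04, 0.8], "fingers": 38}, {"dr": [0, 0, 0], "translation": [0, 0, 0.8], "fingers": 38}, {"dr": [0, 0, 0], "translation": [0, 0, 0.7], "fingers": 38}, {"dr": [0, 0, 0], "translation": [0, 0, 0.2], "fingers": 38}, {"dr": [0, 0, 0], "translation": [0, 0, 0], "fingers": 38}])

```text
time_s: 25.42
tcp_pos: [0.5326, 0.0353, 0.1587]
orientation: [[0.0, 1.0, -0.0], [1.0, -0.0, 0.0], [0.0, -0.0, -1.0]]
wrist_force: [0.6, -0.5, -0.5]
opening: 0.0386
```

```bash
python3 - <<'E'
from look import *
s,P,im=look("u1")
c=cv2.resize(im[190:340,190:360,::-1],None,fx=4,fy=4,interpolation=cv2.INTER_CUBIC); cv2.imwrite("pics/u2.png",c)
E
```

```text
t 25.425 tcp [0.5326 0.0353 0.1587] F [ 0.59 -0.48 -0.47] op 0.0386 R [[0.0, 1.0, -0.0], [1.0, -0.0, 0.0], [0.0, -0.0, -1.0]]
```

View pics/u2.png

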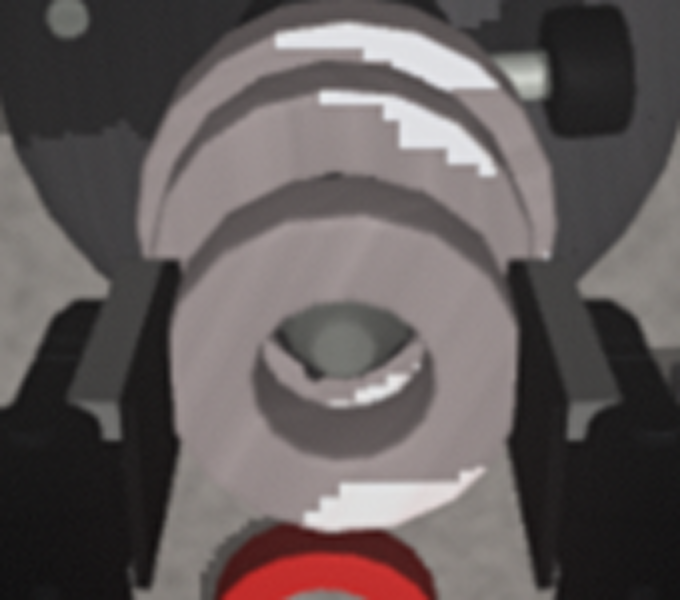

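```bash
python3 - <<'E'
from h import *
d=np.load("u1.npz"); P=r.camera_params("wrist"); P={"mtx":P["mtx"],"pose":d["pose"]}
f=lambda a:(np.array(a,float)+.5)/4-.5+[190,190]
I=f([(252,380),(436,380),(344,300),(344,459),(270,335),(418,335),(270,425),(418,425)])
q=circ("wrist",I,.1587+.0008,P); print(q[0].round(4),q[1]*2e3)
for z in(.150,.1518): print(z,onz("wrist",f((342,345)),z,P).round(4))
E
```

```text
[0.533  0.0363] 20.119562660419568
0.15 [0.5328 0.036  0.15  ]
0.1518 [0.5328 0.037  0.1518]
```

Emit:
drive_tool(plan=[{"dr": [0, 0, 0], "translation": [0.02, -0.01, 0.4], "fingers": 38}, {"dr": [0, 0, 0], "translation": [0, 0, 0.3], "fingers": 38}, {"dr": [0, 0, 0], "translation": [0, 0, 0], "fingers": 38}])

```text
time_s: 25.85
tcp_pos: [0.5326, 0.0357, 0.1517]
orientation: [[-0.0, 1.0, 0.0], [1.0, 0.0, 0.0], [0.0, 0.0, -1.0]]
wrist_force: [0.6, -0.3, -0.2]
opening: 0.0384
```

Emit:
drive_tool(plan=[{"dr": [0, 0, 0], "translation": [0, 0, 0.3], "fingers": 38}, {"dr": [0, 0, 0], "translation": [0, 0, 0.2], "fingers": 38}, {"dr": [0, 0, 0], "translation": [0, 0, 0], "fingers": 38}])

```text
time_s: 26.22
tcp_pos: [0.5327, 0.0357, 0.147]
orientation: [[-0.0, 1.0, 0.001], [1.0, 0.0, 0.0], [0.0, 0.001, -1.0]]
wrist_force: [0.5, 0.4, 1.6]
opening: 0.0383
```

Emit:
drive_tool(plan=[{"dr": [0, 0, 0], "translation": [0, 0, 0.3], "fingers": 38}, {"dr": [0, 0, 0], "translation": [0, 0, 0.3], "fingers": 38}, {"dr": [0, 0, 0], "translation": [0, 0, 0], "fingers": 38}])

```text
time_s: 26.6
tcp_pos: [0.5328, 0.0357, 0.1409]
orientation: [[0.0, 1.0, 0.001], [1.0, -0.0, 0.0], [0.0, 0.001, -1.0]]
wrist_force: [1.0, 0.0, 4.3]
opening: 0.0387
```

Emit:
drive_tool(plan=[{"dr": [0, 0, 0], "translation": [0, 0, 0.3], "fingers": 38}, {"dr": [0, 0, 0], "translation": [0, 0, 0.2], "fingers": 38}, {"dr": [0, 0, 0], "translation": [0, 0, 0], "fingers": 38}])

```text
time_s: 26.98
tcp_pos: [0.5328, 0.0357, 0.1364]
orientation: [[0.0, 1.0, 0.001], [1.0, -0.0, 0.0], [0.0, 0.001, -1.0]]
wrist_force: [-0.7, 0.2, 6.8]
opening: 0.0387
```

Emit:
drive_tool(plan=[{"dr": [0, 0, 0], "translation": [0, 0, 0.3], "fingers": 38}, {"dr": [0, 0, 0], "translation": [0, 0, 0.2], "fingers": 38}, {"dr": [0, 0, 0], "translation": [0, 0, 0], "fingers": 38}])

```text
time_s: 27.35
tcp_pos: [0.5329, 0.0357, 0.1321]
orientation: [[0.0, 1.0, 0.001], [1.0, -0.0, 0.0], [0.0, 0.001, -1.0]]
wrist_force: [-2.1, 0.5, 11.0]
opening: 0.0385
```

Emit:
drive_tool(plan=[{"dr": [0, 0, 0], "translation": [0, 0, 0.2], "fingers": 38}, {"dr": [0, 0, 0], "translation": [0, 0, 0.1], "fingers": 38}, {"dr": [0, 0, 0], "translation": [0, 0, 0], "fingers": 38}])

```text
time_s: 27.72
tcp_pos: [0.5329, 0.0358, 0.1296]
orientation: [[0.0, 1.0, 0.002], [1.0, -0.0, 0.0], [0.0, 0.002, -1.0]]
wrist_force: [-3.5, -0.2, 13.7]
opening: 0.0386
```

```bash
python3 - <<'E'
from look import *
s,P,im=look("v1")
c=cv2.resize(im[190:340,190:360,::-1],None,fx=4,fy=4,interpolation=cv2.INTER_CUBIC); cv2.imwrite("pics/v2.png",c)
im=r.read_camera("side");c=cv2.resize(im[160:240,240:340,::-1],None,fx=7,fy=7,interpolation=cv2.INTER_CUBIC); cv2.imwrite("pics/v3.png",c)
E
```

```text
t 27.725 tcp [0.5329 0.0358 0.1296] F [-3.54 -0.15 13.72] op 0.0386 R [[0.0, 1.0, 0.002], [1.0, -0.0, 0.0], [0.0, 0.002, -1.0]]
```

View pics/v2.png

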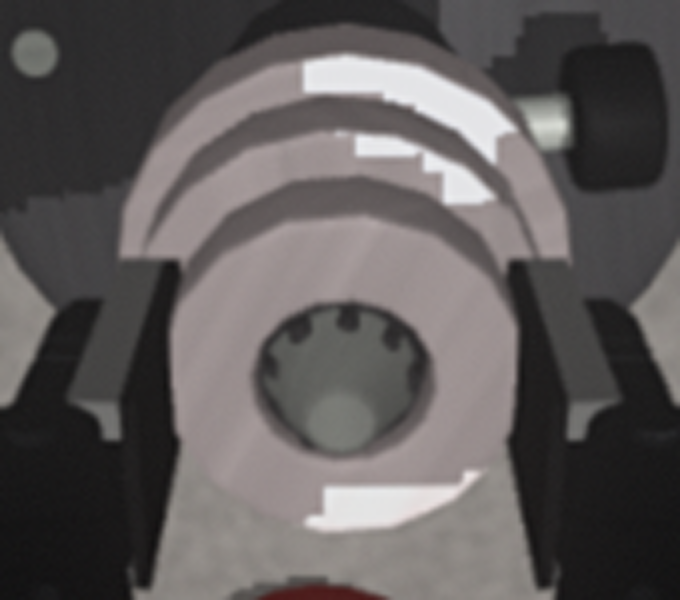

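View pics/v3.png

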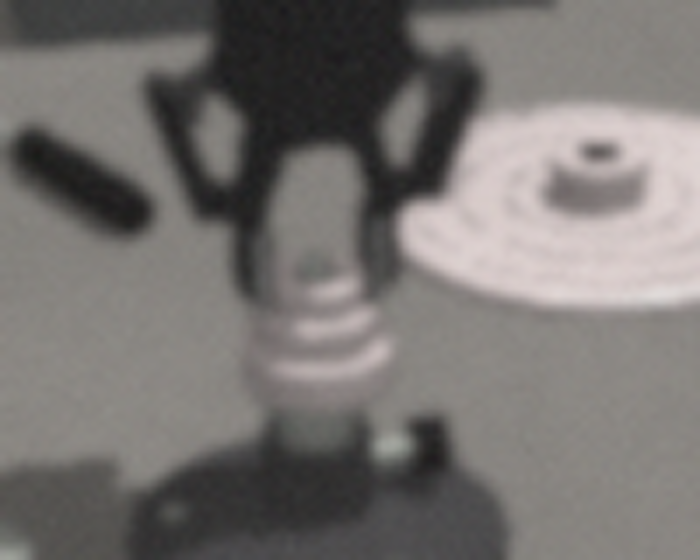

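Emit:
drive_tool(plan=[{"dr": [0, 0, 0], "translation": [0, 0, 0.2], "fingers": 38}, {"dr": [0, 0, 0], "translation": [0, 0, 0.1], "fingers": 38}, {"dr": [0, 0, 0], "translation": [0, 0, 0], "fingers": 38}])

```text
time_s: 28.2
tcp_pos: [0.5329, 0.0358, 0.127]
orientation: [[-0.0, 1.0, 0.002], [1.0, 0.0, 0.0], [0.0, 0.002, -1.0]]
wrist_force: [-3.2, 1.8, 16.7]
opening: 0.0385
```

Emit:
drive_tool(plan=[{"dr": [0, 0, 0], "translation": [0, 0, 0.15], "fingers": 38}, {"dr": [0, 0, 0], "translation": [0, 0, 0], "fingers": 38}])

```text
time_s: 28.45
tcp_pos: [0.5329, 0.0358, 0.1257]
orientation: [[0.0, 1.0, 0.002], [1.0, -0.0, 0.0], [0.0, 0.002, -1.0]]
wrist_force: [-3.6, 0.3, 17.6]
opening: 0.0383
```

Emit:
drive_tool(plan=[{"dr": [0, 0, 0], "translation": [0, 0, 0.06], "fingers": 38}, {"dr": [0, 0, 0], "translation": [0, 0, 0], "fingers": 38}])

```text
time_s: 28.7
tcp_pos: [0.5329, 0.0358, 0.1253]
orientation: [[0.0, 1.0, 0.002], [1.0, -0.0, 0.0], [0.0, 0.002, -1.0]]
wrist_force: [-3.1, 1.0, 17.9]
opening: 0.0386
```

Emit:
drive_tool(plan=[{"dr": [0, 0, 0], "translation": [0, 0, 0.04], "fingers": 38}, {"dr": [0, 0, 0], "translation": [0, 0, -0.6], "fingers": 38}, {"dr": [0, 0, 0], "translation": [0, 0, -0.6], "fingers": 38}, {"dr": [0, 0, 0], "translation": [0, 0, 0], "fingers": 38}])

```text
time_s: 29.2
tcp_pos: [0.5329, 0.0357, 0.1354]
orientation: [[0.0, 1.0, 0.001], [1.0, -0.0, 0.0], [0.0, 0.001, -1.0]]
wrist_force: [-0.7, 0.9, 8.1]
opening: 0.0386
```

Emit:
drive_tool(plan=[{"dr": [0, 0, 0], "translation": [0, 0, -0.35], "fingers": 38}, {"dr": [0, 0, 0], "translation": [0, 0, -0.15], "fingers": 38}, {"dr": [0, 0, 0], "translation": [0, 0, 0], "fingers": 38}])

```text
time_s: 29.58
tcp_pos: [0.5328, 0.0357, 0.1395]
orientation: [[0.0, 1.0, 0.001], [1.0, -0.0, 0.0], [0.0, 0.001, -1.0]]
wrist_force: [1.2, 1.2, 3.0]
opening: 0.0386
```

Net push is about 3.5 N. I'll ease off another 1 mm and release.

Emit:
drive_tool(plan=[{"dr": [0, 0, 0], "translation": [0, 0, -0.1], "fingers": 38}, {"dr": [0, 0, 0], "translation": [0, 0, 0], "fingers": 55}, {"dr": [0, 0, 0], "translation": [0, 0, 0], "fingers": 70}, {"dr": [0, 0, 0], "translation": [0, 0, 0], "fingers": 70}])

```text
time_s: 30.08
tcp_pos: [0.532, 0.0355, 0.14]
orientation: [[-0.0, 1.0, -0.001], [1.0, 0.0, -0.0], [-0.0, -0.001, -1.0]]
wrist_force: [0.5, 0.2, 0.4]
opening: 0.0596
```

```bash
python3 - <<'E'
from look import *
s,P,im=look("x1")
c=cv2.resize(im[160:340,180:370,::-1],None,fx=3.2,fy=3.2,interpolation=cv2.INTER_CUBIC); cv2.imwrite("pics/x2.png",c)
E
```

```text
t 30.075 tcp [0.532  0.0355 0.14  ] F [0.55 0.15 0.36] op 0.0596 R [[-0.0, 1.0, -0.001], [1.0, 0.0, -0.0], [-0.0, -0.001, -1.0]]
```

View pics/x2.png

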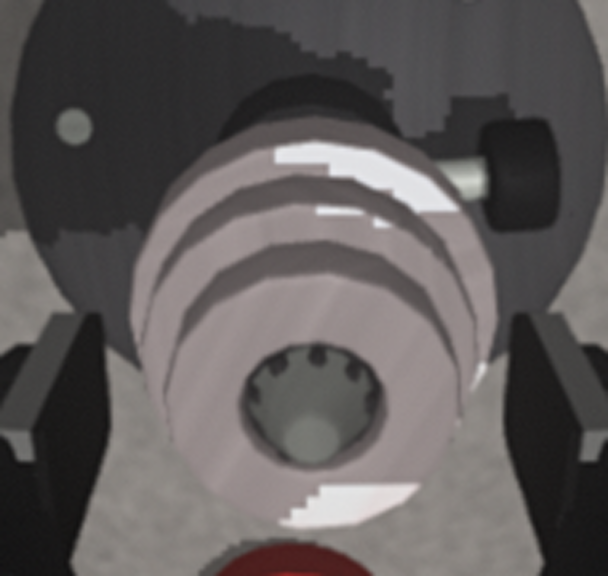

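Emit:
drive_tool(plan=[{"dr": [0, 0, 0], "translation": [0, 0, -2], "fingers": 75}, {"dr": [0, 0, 0], "translation": [0, 0, -4], "fingers": 75}, {"dr": [0, 0, 0], "translation": [0, 0, -6], "fingers": 75}, {"dr": [0, 0, 0], "translation": [-2, -5, -1], "fingers": 75}, {"dr": [0, 0, 0], "translation": [0, -5, 0], "fingers": 75}, {"dr": [0, 0, 0], "translation": [0, -3, 0], "fingers": 75}, {"dr": [0, 0, 0], "translation": [0, 0, 0], "fingers": 75}, {"dr": [0, 0, 0], "translation": [0, 0, 0], "fingers": 75}])

```text
time_s: 31.12
tcp_pos: [0.4034, 0.0156, 0.2707]
orientation: [[0.0, 1.0, 0.001], [1.0, -0.0, 0.0], [0.0, 0.001, -1.0]]
wrist_force: [0.2, 0.1, 0.2]
opening: 0.0639
```

```bash
python3 - <<'E'
from look import *
s,P,im=look("y1")
im=r.read_camera("side");cv2.imwrite("pics/y_side.png",im[:,:,::-1]);c=cv2.resize(im[170:240,245:335,::-1],None,fx=8,fy=8,interpolation=cv2.INTER_CUBIC); cv2.imwrite("pics/y3.png",c)
im=r.read_camera("top");cv2.imwrite("pics/y_top.png",im[:,:,::-1])
Q=r.camera_params("side")
ax=[.530,.034]
for nm,z in (("nose",.151),("small top",.095+.048),("mid top",.129),("large top",.113),("seat",.095)): print(nm,((proj("side",[*ax,z],Q)-[245,170])*8).round())
E
```

```text
t 31.125 tcp [0.4034 0.0156 0.2707] F [0.22 0.11 0.19] op 0.0639 R [[0.0, 1.0, 0.001], [1.0, -0.0, 0.0], [0.0, 0.001, -1.0]]
nose [307. 179.]
small top [307. 199.]
mid top [307. 235.]
large top [308. 275.]
seat [308. 319.]
```

View pics/y3.png

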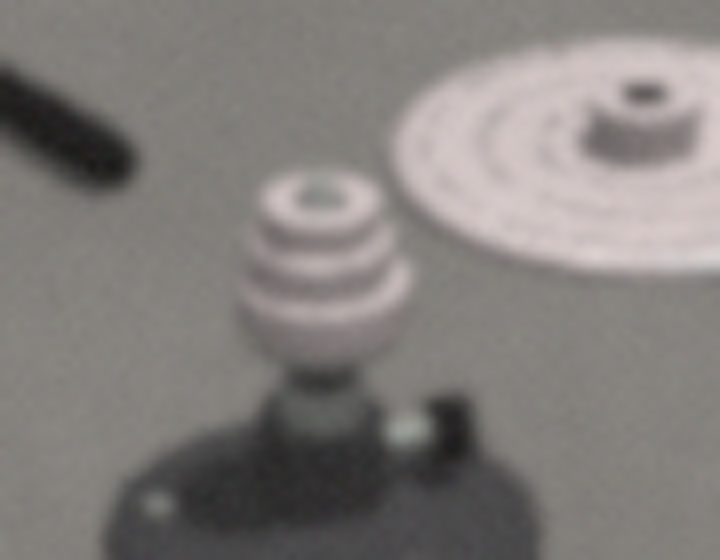

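View pics/y_top.png

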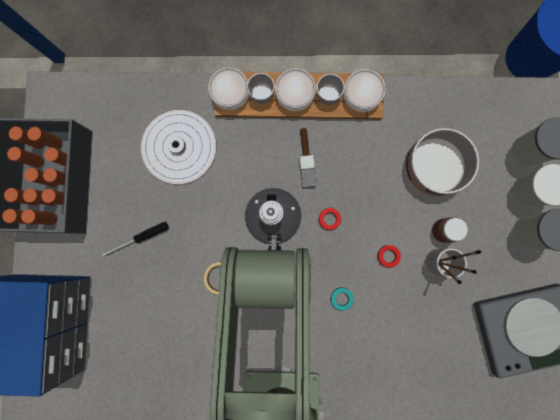

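View pics/y1.png

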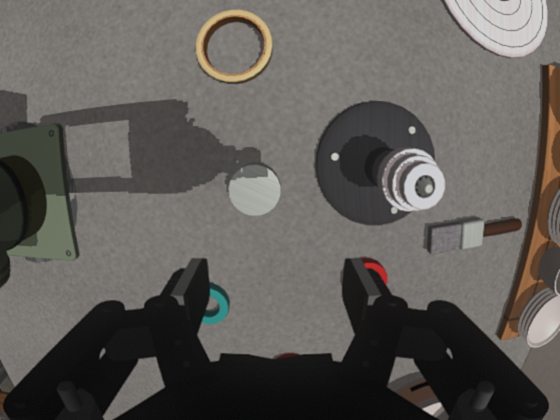

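```bash
python3 - <<'E'
from h import *
print(r.close_job())
E
```

```text
the job is handed in; nothing more can be done
None
```

All three collars are back on the spindle, largest first, then the middle one, then the smallest. The gripper is released and clear of everything, and I handed the job in at about 31 s.

| Collar | Net push when home (N) | Estimated spindle travel (mm) |
|---|---|---|
| Large | about 19.5 | about 16 |
| Middle | about 19 | about 16 |
| Small | about 18.4 | about 16–17 |

- **Releasing:** after each press I eased back to about 2–4 N before letting go, so the collar was not pulled back up.
- **Last checks:** the final pictures show the stack sitting level on the flange. The red and turquoise rings are untouched, and nothing else on the bench appears to have moved. The arm hid the tape in the last overhead view, but the wrist view showed it.
- **Bed heights:** working back from the forces, the seat is at about 95–96 mm, the middle bed 17.2 mm above it and the small bed 32.4 mm above it. The nominal figures are 18 and 34 mm. A collar that was not fully home would read higher, not lower, so I put the difference down to measurement error. The side camera resolves height only to about 1 mm and cannot confirm it any more closely.
- **Side force:** a side force of up to about 7 N showed on the wrist during the large and middle presses, and about 4 N during the small one.

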